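Load the rotary pot sealer and start the batch

ROBOT

A 6-joint arm with a two-finger parallel gripper is mounted at the origin on the work surface. World frame = base frame: x ahead of the robot, y to its left, z up, the work surface at z = 0. Lengths are in m, angles in rad, forces in N, time in s.
With the tool pointing down it reaches from about 0.25 to 0.775 m from the base axis. Payload 4 kg.
Tool frame: the origin (TCP) lies on the centre line of the jaws, within the pads' length; the fingertips stand 8 mm ahead of it and the grasp point (between the pads) lies 11 mm behind it; z points along the fingers, y is the line along which they close (so a half turn about z gives the same grasp; the last joint's range is limited). The gripper opens to 85 mm and grips with 20 to 120 N. Pads are 22 mm wide; open, the fingers measure 114 mm over their backs; the gripper's body (76 mm by 85 mm) begins 54 mm behind the grasp point. The pads swing forward as they close: fully open they stand 13 mm farther back than shut.
Start: joints at [1.247, 0.087, 1.371, -0, 1.684, -0.103], TCP at [0.12, 0.537, 0.239] pointing down, gripper open.
Joint ranges: [-3.1, 3.1], [-0.76, 2.03], [0.27, 2.55], [-1.08, 4.22], [0.17, 2.65], [-2.57, 2.57]. Speed limits (rad/s): [2.79, 2.79, 3.14, 3.14, 3.14, 3.14].

INTERFACE

Orientations are given as a unit quaternion [w, x, y, z].
In Python, from rig import arm gives the robot as it stands.
- The arm moves only by the tool send_rows, never from a script. Its argument "commands" is a list of rows, each an object with "offset": the shift along the tool's x, y, z in m, a list of three; "roll": the turn about the tool's z in degrees; "jaw": the gripper command: -1 is shut, 1 is fully open, values between are in proportion. In form: [{"offset": [dx, dy, dz], "roll": roll, "jaw": jaw}, ...]. A call has 1 to 10 rows; each row shifts and turns the commanded pose from where the row before left it, along the tool's axes as they then stand; what a row does not reach is not made up. A row lasts 1/8 s, in which the tool goes at most 62.5 mm and 10.7 degrees, less where a joint would pass 70% of its speed; a pose out of reach is approached as far as the arm can. A call with a gripper value outside its range is refused whole. The fingers move at their own pace and stop on an object; "squeeze" is the grip in N (left out, the last holds). Time passes only in rows, so rows that do not move let the fingers close. It gives the time, the measured TCP pose, the force, the opening and the grip force at its end, in the units of the state.
- arm.observe(): the state, without advancing time (a new reading comes with each control period).
- arm.capture(name): name is "scene" or "top" or "wrist"; returns a dict with "pixels" (400x640x3 uint8, red, green, blue), "z_map" (400x640 float32, m along the optical axis (not along the pixel's ray), 0 where there is no reading), "fx", "fy", "cx", "cy" (pixels), "R" (3x3) and "t" (3): a world point X has camera coordinates R X + t; the wrist camera has in their place "T_tool_cam" (4x4, takes a point from camera to tool coordinates, whose origin is the TCP and whose axes are the flange's). Camera axes: x right, y down, z forward; pixel columns grow to the right and rows downward; lengths in m; the calibration is good to about 2 mm. A picture is of the moment at which its call begins: read the wrist's pose just before it.
- arm.hand_in(): hands the job in; it is judged then, once.
The state is a dict: "t": time; "joints": joint angles; "dq": joint speeds; "tau": joint torques, N m; "eef_pos": TCP position; "eef_rot": TCP orientation; "ft_force": force on the tool from outside, world axes, zero at the start; "moment": the same for the moment, N m; "opening": finger opening in m; "grip_force": force on a finger pad.
Only numpy, scipy, OpenCV 4.12 (cv2) and the standard library are available. Lean on these libraries where they do the work, as an engineer would, in place of code of your own. Each camera call takes 0.05 s, during which the arm holds its last target. There are 200 camera calls.

TASK

Get the batch of dip pots ready in the rotary sealer and start it: set the sealing-time dial to 5, lift the clear guard right up and let go so that it stays up, then stand every pot in a nest of the rotary table at the open front, turning the table on by one click after each pot so that in the end a pot stands under the sealing head. Then push the guard fully down and only after that press the green start button; leave the other things on the counter where they are.

Things in the scene. Friction and masses are not known exactly. Their poses are not given: they have to be found in the camera images.
- pot0_mid (a point): white plastic dip pot with a silver foil lid laid on and a red band, standing on the green mat: a solid round body 51 mm across at the foot, 57 mm at the top, 58 mm tall (the foil overhangs 2 mm), about 90 g. This point is its centre, 29 mm above its foot; its z axis points up through the lid. Two to four of the pots are there
- pot1_mid (a point): white plastic dip pot with a silver foil lid laid on and a red band, standing on the green mat: a solid round body 51 mm across at the foot, 57 mm at the top, 58 mm tall (the foil overhangs 2 mm), about 90 g. This point is its centre, 29 mm above its foot; its z axis points up through the lid. Two to four of the pots are there
- pot2_mid (a point): white plastic dip pot with a silver foil lid laid on and a red band, standing on the green mat: a solid round body 51 mm across at the foot, 57 mm at the top, 58 mm tall (the foil overhangs 2 mm), about 90 g. This point is its centre, 29 mm above its foot; its z axis points up through the lid. Two to four of the pots are there
- pot3_mid (a point): white plastic dip pot with a silver foil lid laid on and a red band, standing on the green mat: a solid round body 51 mm across at the foot, 57 mm at the top, 58 mm tall (the foil overhangs 2 mm), about 90 g. This point is its centre, 29 mm above its foot; its z axis points up through the lid. Two to four of the pots are there
- nest0 (a point): centre of a pot seated in this nest of the rotary table (29 mm above the table's top). The 4 nests are blue rings on the table, 57 mm inside, 69 mm outside, 16 mm high, 125 mm from the axis, 90 degrees apart. The table's top is flat, 336 mm across, 55 mm above the counter
- nest1 (a point): centre of a pot seated in this nest of the rotary table (29 mm above the table's top). The 4 nests are blue rings on the table, 57 mm inside, 69 mm outside, 16 mm high, 125 mm from the axis, 90 degrees apart. The table's top is flat, 336 mm across, 55 mm above the counter
- nest2 (a point): centre of a pot seated in this nest of the rotary table (29 mm above the table's top). The 4 nests are blue rings on the table, 57 mm inside, 69 mm outside, 16 mm high, 125 mm from the axis, 90 degrees apart. The table's top is flat, 336 mm across, 55 mm above the counter
- nest3 (a point): centre of a pot seated in this nest of the rotary table (29 mm above the table's top). The 4 nests are blue rings on the table, 57 mm inside, 69 mm outside, 16 mm high, 125 mm from the axis, 90 degrees apart. The table's top is flat, 336 mm across, 55 mm above the counter
- sealer: rotary pot sealer, fixed. Origin: on the counter at the foot of the table's upright axis; its -x is the open loading side towards the robot, +y the side of the white control pod (165 x 110, 70 mm high). From 40 mm in front of the axis back, the table runs under a clear hood (356 mm wide, roof 155 mm above the counter), so only the nest nearest the robot, 125 mm in front of the axis, can be loaded
- head (a point): fixed point of the sealer, 125 mm behind the axis, opposite the loading nest: the centre of a pot whose nest is under the brass sealing head. On the hood's roof above it stands a white housing, 215 mm high, its front 85 mm behind the axis. At the hood's front corners two uprights, 176 mm either side of the axis, are 296 mm high
- table (a joint): angle of the rotary table, rad, growing anticlockwise from above, endless. It clicks in every quarter turn (0 is one); let go between, it springs to the nearest. Turned by 4 upright black pins, 14 mm thick, 26 mm tall above its top, 150 mm from the axis, half-way between nests: clicked in, two are 106 mm in front of the axis and 106 mm to either side, free to pinch from above. Up to 4.5 N at a pin
- guard (a joint): height of the clear guard, m: 0 down, 0.09 fully up. A pane 336 mm wide with a red lower edge, 40 mm in front of the table's axis, sliding straight up between the uprights; friction holds it where it is left. About 8 N to lift, 2 N to push down. Down, its lower edge is 29 mm above the table's top: the pins pass below it, the pots do not; raised 40 mm the pots pass
- guard_bar (a point): centre of the guard's red handle bar on top of the pane: 110 mm long along the sealer's y, 14 mm thick (x) and 14 mm high; moves with the guard, 198 mm above the counter when down. Free on both sides; the hood's roof is 43 mm below it
- dial (a joint): angle of the sealing-time dial, rad, growing clockwise from above: 0 at number 1, then 0.5 rad for each number (5 at 2.0, 6 at 2.5). It clicks at each number and springs to the nearest when let go; about 0.06 N m to turn; stops just beyond 1 and 6. Numbers are shown by 1 to 6 black dots on the pod around it, clockwise
- dial_grip (a point): middle of the dial's grip, on its axis, 31 mm above the pod's top (101 mm above the counter): an upright grey bar 46 mm long along its own x, 12 mm thick (y), from 7 to 41 mm above the pod, on a black disc 52 mm across. It turns with the dial; a red mark on the bar's -x end points at the number
- start_top (a point): centre of the top face of the green start button on the pod, 32 mm across; press straight down
- start (a joint): travel of the start button, m: 0 out, 0.006 fully pressed (about 5 N); it springs back
- foot_a: black rubber machine foot standing on the counter, 44 mm across, 26 mm high; to be left alone; origin under its centre
- foot_b: another black rubber machine foot, the same; to be left alone; origin under its centre
- torch: black torch standing on end, 42 mm across, 125 mm tall; to be left alone; origin under its centre
- sauce: red sauce bottle, 58 mm across, 170 mm tall; to be left alone; origin under its centre
- spice: spice jar with green cap, 48 mm across, 100 mm tall; to be left alone; origin under its centre
- can: blue drinks can, 66 mm across, 115 mm tall; to be left alone; origin under its centre
- driver: orange-handled screwdriver lying on the counter, 190 mm long; to be left alone; origin under its middle

How it is judged:
By the outcome, as a careful person would: the job done as asked, in the order asked, and still so for the second after the job is handed in, with the robot touching nothing.
Of pot0, pot1, pot2, pot3 only 2 to 4 are there at a start; the rules pass over those that are not, and their reading is None.
At some moment in a run one of pot0, pot1, pot2, pot3 may be knocked a few centimetres aside while the robot is not near it.
Once in a run the grip may slacken for a moment while it holds something.
It also fails if it takes over 210 s, if anything falls off the work surface, if the arm or the gripper's body presses on something with over 40 N, if the wrist force passes 120 N, or if a joint passes its speed limit or range.

## Working session

There is one attempt and no reset: what is moved stays moved. The work goes in short steps, Python scripts to look and compute and a tool call to move; the robot and the scene stay as the last step left them, time stands still between calls to the robot, and variables do not carry over. Pictures are saved under pics/ and viewed, at most 14 in all, crops included, and the job is handed in when it is done.

Besides the shell and the picture viewer there is one more tool, called after "Emit:" by a JSON object that holds its "method" and its "body", one argument or row to a line. send_rows: Moves the arm, as the interface text tells. Its arguments: {"type":"object","properties":{"commands":{"type":"array"},"squeeze":{"type":"number"}},"required":["commands"]}

```bash
ls; mkdir -p pics; cat > h.py <<'E'
import numpy as np,cv2
from rig import arm
def cap(n):
    s=arm.observe(); c=arm.capture(n); c['s']=s; return c
def save(c,f,box=None,k=1):
    im=c['pixels'][:,:,::-1]
    if box: x0,y0,x1,y1=box; im=im[y0:y1,x0:x1]
    if k!=1: im=cv2.resize(im,None,fx=k,fy=k,interpolation=cv2.INTER_CUBIC)
    cv2.imwrite('pics/'+f,im)
def quatR(q):
    from scipy.spatial.transform import Rotation as Ro
    return Ro.from_quat([q[1],q[2],q[3],q[0]]).as_matrix()
def RT(c):
    if 'R' in c: return np.array(c['R']),np.array(c['t'])
    T=np.array(c['T_tool_cam']); Rw=quatR(c['s']['eef_rot']); 
    A=Rw@T[:3,:3]; p=Rw@T[:3,3]+np.array(c['s']['eef_pos'])
    return A.T,-A.T@p
def ray(c,u,v,z):  # point on world plane z
    R,t=RT(c); o=-R.T@t; d=R.T@np.array([(u-c['cx'])/c['fx'],(v-c['cy'])/c['fy'],1]); return o+d*(z-o[2])/d[2]
def cloud(c):
    R,t=RT(c); Z=c['z_map']; v,u=np.mgrid[:Z.shape[0],:Z.shape[1]]
    P=np.stack([(u-c['cx'])/c['fx']*Z,(v-c['cy'])/c['fy']*Z,Z],-1); W=(P-t)@R; W[Z==0]=np.nan; return W
def proj(c,X):
    R,t=RT(c); p=R@np.array(X)+t; return c['fx']*p[0]/p[2]+c['cx'],c['fy']*p[1]/p[2]+c['cy']
E
python3 - <<'E'
from h import *
s=arm.observe(); print(s)
for n in ('scene','top'):
    c=cap(n); save(c,n+'0.png'); R,t=RT(c); print(n,-R.T@t,c['fx'],R[2])
E
```

```text
pics
{'t': 0.0, 'joints': array([ 1.24691754e+00,  8.80047361e-02,  1.37225055e+00,  3.15688662e-05,
        1.68357113e+00, -1.03118678e-01]), 'dq': array([-7.07938395e-05,  9.56671955e-04,  4.93672482e-04, -1.68021141e-03,
        5.08373025e-04, -1.91034488e-03]), 'tau': array([ 9.55979385e-05, -3.51871240e+01, -3.13266242e+01, -3.06307375e-04,
        1.12027838e-02, -2.06683012e-05]), 'eef_pos': array([0.12029102, 0.53621024, 0.23811378]), 'eef_rot': array([-2.51974913e-04,  1.10154234e-01,  9.93913878e-01, -1.08819757e-03]), 'ft_force': array([-0.04770504, -0.41230158, -0.41437067]), 'moment': array([-0.04337255, -0.03835657,  0.04645627]), 'grip_force': 0.0, 'opening': 0.08516637057244983}
scene [ 1.54182144 -0.474714    1.02005059] 414.61935512106146 [-0.71152902  0.33877625 -0.61559492]
top [0.4354068  0.02080377 1.28020118] 415.73092821893715 [ 0.0481893   0.00541805 -0.99882353]
```

View pics/top0.png

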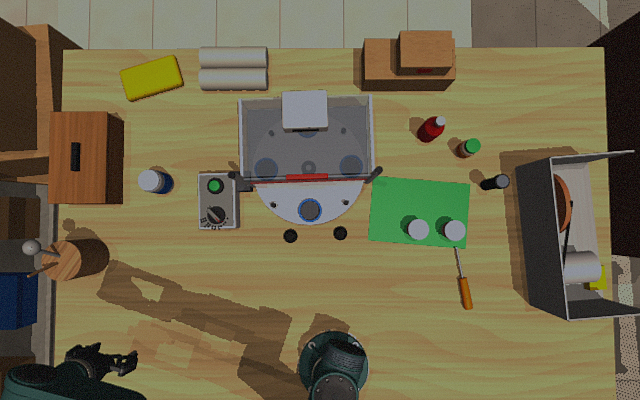

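View pics/scene0.png

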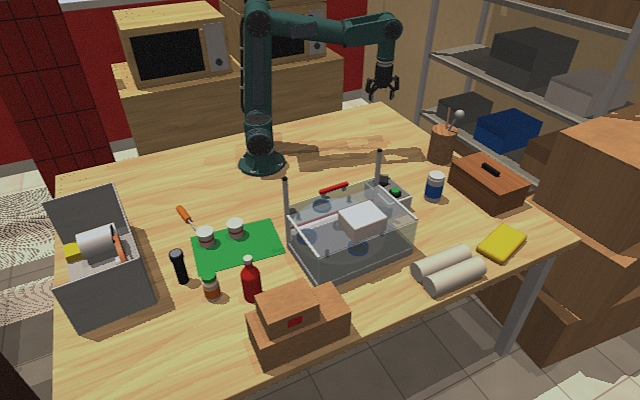

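The top view shows two pots on the mat at about (418,229) and (453,231), the sealer with its table front at (310,209), the dial at about (215,215), the button at (215,186) and the feet at (290,236) and (340,233). The scene view confirms two pots.

```bash
python3 - <<'E'
from h import *
c=cap('top'); save(c,'topcrop.png',(185,80,385,255),4); save(c,'topcrop2.png',(190,165,245,235),8)
W=cloud(c); hsv=cv2.cvtColor(c['pixels'],cv2.COLOR_RGB2HSV)
def comp(m,nm,mn=15):
    n,l,st,ce=cv2.connectedComponentsWithStats(m.astype(np.uint8))
    for i in range(1,n):
        if st[i,4]>=mn:
            w=W[l==i]; print(nm,ce[i].round(1),st[i],np.nanmean(w,0).round(4),np.nanmedian(w[:,2]).round(4), ((np.nanmin(w,0)+np.nanmax(w,0))/2).round(4))
x,y,z=W[...,0],W[...,1],W[...,2]
mat=(y<-.1)&(y>-.6)&(x>.2)&(x<.7)
comp(mat&(z>.05)&(z<.065),'pottop')
H,S,V=hsv[...,0],hsv[...,1],hsv[...,2]
comp((H>50)&(H<80)&(S>150)&(y>.2)&(y<.4)&(x>.3),'btn')
comp(((H<6)|(H>174))&(S>140)&(V>80)&(x>.4)&(x<.6)&(y>-.1)&(y<.2),'bar')
comp((z>.09)&(z<.12)&(y>.2)&(y<.4)&(x>.3)&(x<.55),'dial')
comp((z>.06)&(z<.08)&(y>.2)&(y<.4)&(x>.3)&(x<.55),'pod')
comp((z>.015)&(z<.035)&(y>-.1)&(y<.2)&(x>.25)&(x<.5),'feet')
comp((V<60)&(z>.06)&(z<.1)&(y>-.15)&(y<.2)&(x>.35)&(x<.6),'pins',6)
comp((z>.25)&(z<.32)&(y>-.25)&(y<.3)&(x>.4)&(x<.6),'uprights',5)
m=(z>.05)&(z<.062)&(y>-.2)&(y<.25)&(x>.3)&(x<.48); print('table', [np.nanmin(x[m]),np.nanmin(y[m]),np.nanmax(y[m])])
E
```

```text
pottop [424.4 136. ] [420 131  12   9  21] [ 0.6854 -0.2743  0.0575] 0.0586 [ 0.6882 -0.2778  0.0572]
pottop [462.1 150.5] [459 141  10  16  32] [ 0.6418 -0.385   0.0574] 0.0581 [ 0.6477 -0.3901  0.0572]
pottop [529.9 232.7] [522 164  18 138 356] [ 0.3995 -0.5782  0.0575] 0.0576 [ 0.4014 -0.5786  0.0575]
pottop [487.6 183.6] [486 178   6  11  20] [ 0.5431 -0.4578  0.058 ] 0.0594 [ 0.5448 -0.4607  0.0577]
pottop [418.  228.9] [408 219  21  21 339] [ 0.411  -0.2513  0.0594] 0.0591 [ 0.4105 -0.2511  0.0591]
pottop [454.7 229.9] [444 220  22  21 341] [ 0.4076 -0.3583  0.0593] 0.0594 [ 0.4072 -0.3592  0.0576]
btn [214.  185.2] [209 180  11  11  99] [0.5382 0.339  0.0927] 0.0928 [0.5388 0.3402 0.0916]
bar [306.7 176.2] [286 173  42   7 221] [0.5513 0.0681 0.2038] 0.2051 [0.5517 0.0688 0.1772]
bar [344.5 179.5] [323 179  44   2  48] [ 0.5528 -0.035   0.0982] 0.0967 [ 0.5526 -0.0353  0.1001]
bar [275.4 181.9] [262 181  26   2  29] [0.5466 0.162  0.0981] 0.0958 [0.5466 0.1634 0.1034]
bar [303.5 181. ] [290 181  28   1  28] [0.5491 0.0819 0.096 ] 0.0948 [0.5489 0.0815 0.0981]
dial [213.9 185.6
[... 359 characters left out ...]
  ]
feet [340.  232.9] [335 228  11  11  81] [ 0.3988 -0.0241  0.0239] 0.0252 [ 0.3982 -0.0245  0.0242]
feet [289.7 235.2] [285 230  11  11  76] [0.3922 0.1274 0.0243] 0.0254 [0.3926 0.1267 0.0238]
pins [345.5 202.3] [344 201   4   4  14] [ 0.4885 -0.0384  0.081 ] 0.0804 [ 0.4879 -0.0384  0.0824]
pins [272.9 204.6] [271 203   5   4  17] [0.4825 0.1714 0.0788] 0.0819 [0.4827 0.1718 0.0749]
uprights [377.6 170. ] [374 166   9   9  60] [ 0.5564 -0.1055  0.2892] 0.2958 [ 0.5567 -0.1064  0.2772]
uprights [232.3 174.9] [227 171  11   9  71] [0.5459 0.243  0.2871] 0.2957 [0.5462 0.2453 0.2753]
table [np.float64(0.42595018078551133), np.float64(-0.05011243379605254), np.float64(0.19191631408891557)]
```

View pics/topcrop.png

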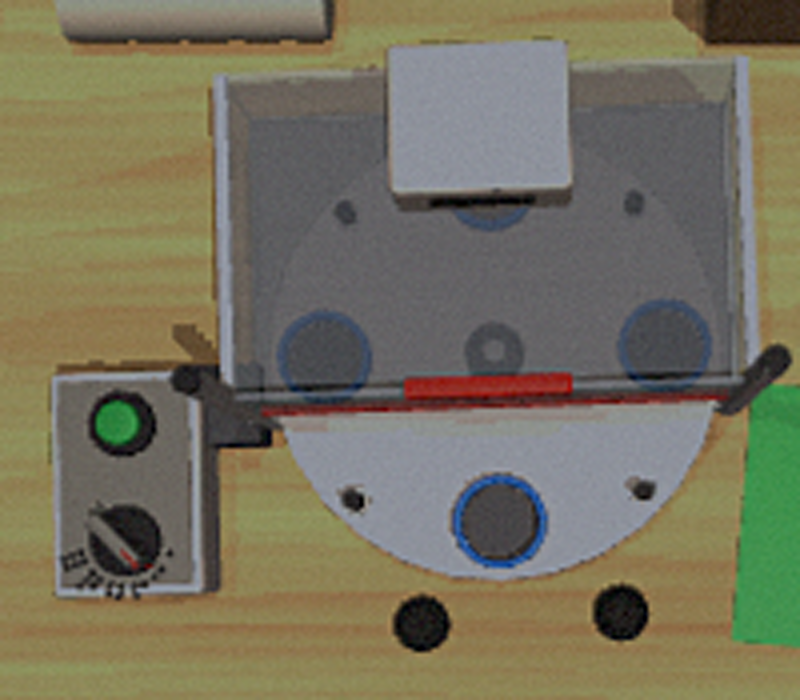

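View pics/topcrop2.png

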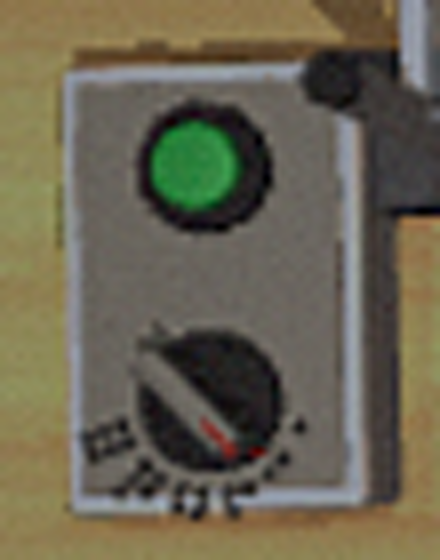

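Two pots are there. The guard is down, and the dial is probably at 2. I'll look at the dial from close by with the wrist camera.

```bash
cat >> h.py <<'E'
def goto(x,y,z,yang=None):
    s=arm.observe(); R=quatR(s['eef_rot']); d=R.T@(np.array([x,y,z])-s['eef_pos'])
    a=np.degrees(np.arctan2(R[1,1],R[0,1])); 
    print('offset',d.round(4),'norm',np.linalg.norm(d).round(3),'yang',a.round(2),'roll', None if yang is None else ((a-yang+90)%180-90).round(2),'j6',s['joints'][5].round(2),'tilt',R[:,2].round(3))
E
python3 -c "
from h import *
goto(.4535,.336,.24,132)"
```

```text
offset [-0.3689 -0.1225 -0.0015] norm 0.389 yang 77.35 roll -54.65 j6 -0.1 tilt [-0.001 -0.002 -1.   ]
```

Emit:
{"method": "send_rows", "body": {
  "commands": [
    {"offset": [-0.0461,-0.0153,0],"roll": 0,"jaw": 1},
    {"offset": [-0.0461,-0.0153,0],"roll": 0,"jaw": 1},
    {"offset": [-0.0461,-0.0153,0],"roll": 0,"jaw": 1},
    {"offset": [-0.0461,-0.0153,0],"roll": 0,"jaw": 1},
    {"offset": [-0.0461,-0.0153,0],"roll": 0,"jaw": 1},
    {"offset": [-0.0461,-0.0153,0],"roll": 0,"jaw": 1},
    {"offset": [-0.0461,-0.0153,0],"roll": 0,"jaw": 1},
    {"offset": [-0.0461,-0.0153,0],"roll": 0,"jaw": 1},
    {"offset": [0,0,0],"roll": 0,"jaw": 1},
    {"offset": [0,0,0],"roll": 0,"jaw": 1}
  ],
  "squeeze": 40
}}

```text
t: 1.4
eef_pos: [0.453, 0.3365, 0.2389]
eef_rot: [-0.001, 0.11, 0.994, -0.0]
ft_force: [0.7, 0.0, 1.1]
opening: 0.0854
grip_force: 0.0
```

```bash
python3 - <<'E'
from h import *
goto(.4535,.336,.24,132)
c=cap('wrist'); save(c,'w0.png'); print(c['T_tool_cam'].round(3)); 
for X in [(.4535,.336,.111),(.538,.339,.093)]: print(proj(c,X))
W=cloud(c);z=W[...,2]
m=(z>.1)&(z<.125)&(np.hypot(W[...,0]-.4535,W[...,1]-.336)<.04); w=W[m]
print(m.sum(),np.median(w,0),(w.min(0)+w.max(0))/2)
p=w[:,:2]-w[:,:2].mean(0); e,v=np.linalg.eigh(p.T@p); print('bar line angle',np.degrees(np.arctan2(v[1,1],v[0,1])), w[:,:2].mean(0))
E
```

```text
offset [-0.0006 -0.0004 -0.0011] norm 0.001 yang 77.34 roll -54.66 j6 -0.81 tilt [-0.001  0.    -1.   ]
[[-0.001 -0.96  -0.28   0.069]
 [ 1.    -0.001  0.    -0.   ]
 [-0.    -0.28   0.96  -0.135]
 [ 0.     0.     0.     1.   ]]
(np.float64(323.0346263512766), np.float64(190.98002358371014))
(np.float64(347.29998946639324), np.float64(274.8551549380172))
989 [0.4542208  0.33918518 0.1114795 ] [0.4558996  0.33938544 0.10730607]
bar line angle -135.6856838161417 [0.45434446 0.33926822]
```

View pics/w0.png

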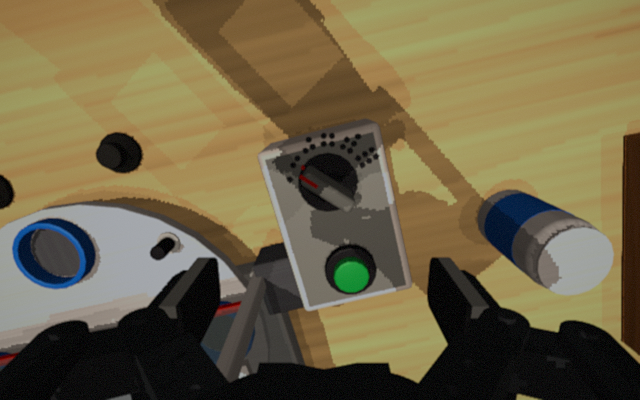

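The wrist view shows the dial with its red mark at (303,168), beside the two-dot number. The bar line is at 44°, and number 5 lies +86° clockwise. Rolling first.

Emit:
{"method": "send_rows", "body": {
  "commands": [
    {"offset": [0,0,0],"roll": -9.5,"jaw": 1},
    {"offset": [0,0,0],"roll": -9.5,"jaw": 1},
    {"offset": [0,0,0],"roll": -9.5,"jaw": 1},
    {"offset": [0,0,0],"roll": -9.5,"jaw": 1},
    {"offset": [0,0,0],"roll": -9.5,"jaw": 1},
    {"offset": [0,0,0],"roll": -9.5,"jaw": 0.3},
    {"offset": [0,0,0],"roll": 0,"jaw": 0.3},
    {"offset": [0,0,0],"roll": 0,"jaw": 0.3}
  ]
}}

```text
t: 2.45
eef_pos: [0.4528, 0.3371, 0.2395]
eef_rot: [0.0, -0.377, 0.926, 0.0]
ft_force: [-0.1, 0.2, 0.6]
opening: 0.0556
grip_force: 0.0
```

```bash
python3 - <<'E'
from h import *
c=cap('wrist'); W=cloud(c);z=W[...,2]
m=(z>.1)&(z<.125)&(np.hypot(W[...,0]-.4535,W[...,1]-.336)<.035); w=W[m]
p=w[:,:2]-w[:,:2].mean(0); e,v=np.linalg.eigh(p.T@p); print('bar line angle',np.degrees(np.arctan2(v[1,1],v[0,1])), w[:,:2].mean(0),len(w))
hsv=cv2.cvtColor(c['pixels'],cv2.COLOR_RGB2HSV)
m=(hsv[...,0]>50)&(hsv[...,0]<80)&(hsv[...,1]>150)&(abs(z-.092)<.012); print('btn',np.median(W[m],0),m.sum())
goto(.4543,.338,.092,134.3)
E
```

```text
bar line angle -135.01908117975083 [0.45446803 0.33790839] 892
btn [0.53366296 0.34436072 0.09291213] 657
offset [-0.0017 -0.0002  0.1474] norm 0.147 yang 134.3 roll 0.0 j6 -1.81 tilt [ 0.  0. -1.]
```

Emit:
{"method": "send_rows", "body": {
  "commands": [
    {"offset": [-0.0017,0,0.035],"roll": 0.0,"jaw": 0.3},
    {"offset": [0,0,0.035],"roll": 0,"jaw": 0.3},
    {"offset": [0,0,0.035],"roll": 0,"jaw": 0.3},
    {"offset": [0,0,0.025],"roll": 0,"jaw": 0.3},
    {"offset": [0,0,0.017],"roll": 0,"jaw": 0.3},
    {"offset": [0,0,0],"roll": 0,"jaw": -1},
    {"offset": [0,0,0],"roll": 0,"jaw": -1},
    {"offset": [0,0,0],"roll": 0,"jaw": -1},
    {"offset": [0,0,0],"roll": 0,"jaw": -1}
  ],
  "squeeze": 40
}}

```text
t: 3.62
eef_pos: [0.4543, 0.3395, 0.0941]
eef_rot: [0.001, -0.378, 0.926, 0.002]
ft_force: [-3.2, 3.8, 1.1]
opening: 0.0114
grip_force: 40.7
```

Emit:
{"method": "send_rows", "body": {
  "commands": [
    {"offset": [0,0,0],"roll": 9.6,"jaw": -1},
    {"offset": [0,0,0],"roll": 9.6,"jaw": -1},
    {"offset": [0,0,0],"roll": 9.6,"jaw": -1},
    {"offset": [0,0,0],"roll": 9.6,"jaw": -1},
    {"offset": [0,0,0],"roll": 9.6,"jaw": -1},
    {"offset": [0,0,0],"roll": 9.6,"jaw": -1},
    {"offset": [0,0,0],"roll": 9.6,"jaw": -1},
    {"offset": [0,0,0],"roll": 9.6,"jaw": -1},
    {"offset": [0,0,0],"roll": 9.6,"jaw": -1},
    {"offset": [0,0,0],"roll": 0,"jaw": -1}
  ]
}}

```text
t: 4.88
eef_pos: [0.4542, 0.3397, 0.0941]
eef_rot: [-0.001, 0.359, 0.933, 0.002]
ft_force: [-3.9, 4.3, 1.7]
opening: 0.0113
grip_force: 40.7
```

Emit:
{"method": "send_rows", "body": {
  "commands": [
    {"offset": [0,0,0],"roll": 0,"jaw": 0.3},
    {"offset": [0,0,0],"roll": 0,"jaw": 0.3},
    {"offset": [0,0,0],"roll": 0,"jaw": 0.3},
    {"offset": [0,0,-0.05],"roll": 0,"jaw": 0.3},
    {"offset": [0,0,-0.05],"roll": 0,"jaw": 0.3},
    {"offset": [0,0,-0.05],"roll": 0,"jaw": 0.3},
    {"offset": [0,0,-0.05],"roll": 0,"jaw": 0.3},
    {"offset": [0,0,0],"roll": 0,"jaw": 0.3}
  ]
}}

```text
t: 5.88
eef_pos: [0.4565, 0.3384, 0.2987]
eef_rot: [0.004, 0.359, 0.933, 0.005]
ft_force: [-0.5, -0.4, -0.2]
opening: 0.0554
grip_force: 0.0
```

```bash
python3 - <<'E'
from h import *
c=cap('wrist'); W=cloud(c);z=W[...,2]
u,v_=map(int,proj(c,(.4543,.339,.09))); save(c,'w1.png',(u-80,max(0,v_-80),u+80,v_+80),4)
m=(z>.1)&(z<.125)&(np.hypot(W[...,0]-.4543,W[...,1]-.339)<.035); w=W[m]
p=w[:,:2]-w[:,:2].mean(0); e,v=np.linalg.eigh(p.T@p); print('bar line angle',np.degrees(np.arctan2(v[1,1],v[0,1])), w[:,:2].mean(0),len(w))
hsv=cv2.cvtColor(c['pixels'],cv2.COLOR_RGB2HSV)
m=(hsv[...,0]>50)&(hsv[...,0]<80)&(hsv[...,1]>150)&(abs(z-.092)<.012); print('btn',np.median(W[m],0),m.sum())
goto(.5515,.0685,.30,1.7)
print(cv2.__version__)
E
```

```text
bar line angle 138.744692774009 [0.45516231 0.34026715] 622
btn [0.53922673 0.34249036 0.09316941] 755
offset [-0.2517 -0.1358 -0.005 ] norm 0.286 yang 47.93 roll 46.23 j6 -0.3 tilt [ 0.005  0.003 -1.   ]
4.12.0
```

View pics/w1.png

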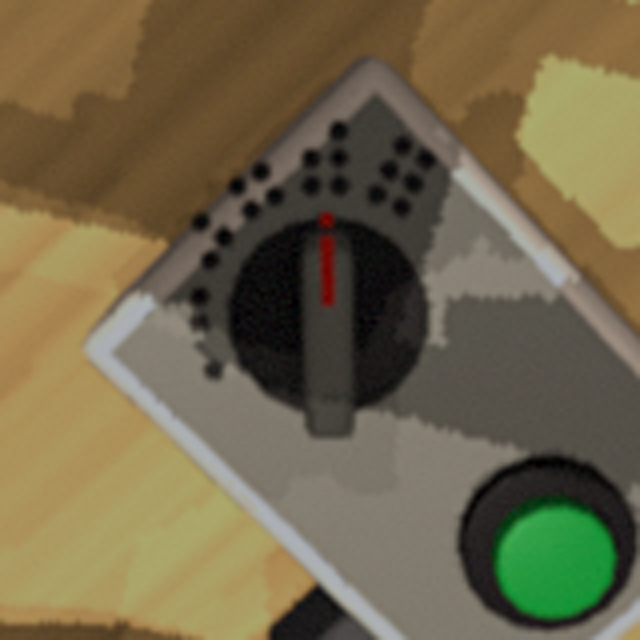

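The crop shows the red mark at (327,225) pointing at the five-dot group at (326,160), so the dial is at 5. Next is the guard bar, going over the uprights.

Emit:
{"method": "send_rows", "body": {
  "commands": [
    {"offset": [0,0,-0.055],"roll": 0,"jaw": 0.3},
    {"offset": [-0.042,-0.0226,0],"roll": 0,"jaw": 0.3},
    {"offset": [-0.042,-0.0226,0],"roll": 0,"jaw": 0.3},
    {"offset": [-0.042,-0.0226,0],"roll": 0,"jaw": 0.3},
    {"offset": [-0.042,-0.0226,0],"roll": 0,"jaw": 0.3},
    {"offset": [-0.042,-0.0226,0],"roll": 0,"jaw": 0.3},
    {"offset": [-0.042,-0.0226,0],"roll": 0,"jaw": 0.3},
    {"offset": [0,0,0],"roll": 0,"jaw": 0.3}
  ]
}}

```text
t: 6.92
eef_pos: [0.5514, 0.065, 0.3442]
eef_rot: [-0.002, 0.361, 0.932, -0.001]
ft_force: [-0.9, -0.4, 0.5]
opening: 0.0556
grip_force: 0.0
```

Emit:
{"method": "send_rows", "body": {
  "commands": [
    {"offset": [0,0,0],"roll": 9.25,"jaw": 0.3},
    {"offset": [0,0,0],"roll": 9.25,"jaw": 0.3},
    {"offset": [0,0,0],"roll": 9.25,"jaw": 0.3},
    {"offset": [0,0,0],"roll": 9.25,"jaw": 0.3},
    {"offset": [0,0,0],"roll": 9.25,"jaw": 0.3},
    {"offset": [0,0,0],"roll": 0,"jaw": 0.3},
    {"offset": [0,0,0],"roll": 0,"jaw": 0.3}
  ]
}}

```text
t: 7.8
eef_pos: [0.5507, 0.0687, 0.3465]
eef_rot: [-0.001, 0.695, 0.719, -0.0]
ft_force: [0.5, 0.2, 0.1]
opening: 0.0557
grip_force: 0.0
```

```bash
python3 - <<'E'
from h import *
goto(.5515,.0685,.198,1.7)
c=cap('wrist'); W=cloud(c); z=W[...,2]; hsv=cv2.cvtColor(c['pixels'],cv2.COLOR_RGB2HSV)
m=((hsv[...,0]<6)|(hsv[...,0]>174))&(hsv[...,1]>140)&(z>.18)&(z<.22)
print('bar',m.sum(),np.median(W[m],0),(W[m].min(0)+W[m].max(0))/2)
E
```

```text
offset [-0.0003  0.001   0.1485] norm 0.149 yang 1.87 roll 0.17 j6 -0.01 tilt [-0.001  0.    -1.   ]
bar 2118 [0.55467434 0.07451405 0.20563632] [0.61325143 0.07065622 0.19523334]
```

Emit:
{"method": "send_rows", "body": {
  "commands": [
    {"offset": [0,0.002,0.04],"roll": 0,"jaw": 0.3},
    {"offset": [0,0,0.04],"roll": 0,"jaw": 0.3},
    {"offset": [0,0,0.04],"roll": 0,"jaw": 0.3},
    {"offset": [0,0,0.025],"roll": 0,"jaw": 0.3},
    {"offset": [0,0,0.011],"roll": 0,"jaw": 0.3},
    {"offset": [0,0,0],"roll": 0,"jaw": -1},
    {"offset": [0,0,0],"roll": 0,"jaw": -1},
    {"offset": [0,0,0],"roll": 0,"jaw": -1},
    {"offset": [0,0,0],"roll": 0,"jaw": -1}
  ],
  "squeeze": 60
}}

```text
t: 8.98
eef_pos: [0.5529, 0.0683, 0.1933]
eef_rot: [0.0, 0.696, 0.718, 0.0]
ft_force: [-4.6, -0.2, 5.0]
opening: 0.0129
grip_force: 60.9
```

Emit:
{"method": "send_rows", "body": {
  "commands": [
    {"offset": [0,0,-0.01],"roll": 0,"jaw": -1},
    {"offset": [0,0,-0.015],"roll": 0,"jaw": -1},
    {"offset": [0,0,-0.015],"roll": 0,"jaw": -1},
    {"offset": [0,0,-0.015],"roll": 0,"jaw": -1},
    {"offset": [0,0,-0.015],"roll": 0,"jaw": -1},
    {"offset": [0,0,-0.01],"roll": 0,"jaw": -1},
    {"offset": [0,0,-0.01],"roll": 0,"jaw": -1},
    {"offset": [0,0,-0.002],"roll": 0,"jaw": -1},
    {"offset": [0,0,0],"roll": 0,"jaw": -1},
    {"offset": [0,0,0],"roll": 0,"jaw": -1}
  ]
}}

```text
t: 10.22
eef_pos: [0.5528, 0.0682, 0.2834]
eef_rot: [-0.0, 0.697, 0.718, -0.0]
ft_force: [-2.9, -0.6, -6.0]
opening: 0.0121
grip_force: 63.1
```

Emit:
{"method": "send_rows", "body": {
  "commands": [
    {"offset": [0,0,-0.002],"roll": 0,"jaw": -1},
    {"offset": [0,0,-0.002],"roll": 0,"jaw": -1},
    {"offset": [0,0,0],"roll": 0,"jaw": -1}
  ]
}}

```text
t: 10.6
eef_pos: [0.5527, 0.0682, 0.2835]
eef_rot: [-0.002, 0.697, 0.718, -0.002]
ft_force: [2.1, 0.9, -25.2]
opening: 0.0122
grip_force: 60.5
```

The guard is at its upper stop. I'll ease off and let go.

Emit:
{"method": "send_rows", "body": {
  "commands": [
    {"offset": [0,0,0.003],"roll": 0,"jaw": -1},
    {"offset": [0,0,0],"roll": 0,"jaw": 0.3},
    {"offset": [0,0,0],"roll": 0,"jaw": 0.3},
    {"offset": [0,0,0],"roll": 0,"jaw": 0.3},
    {"offset": [0,0,-0.03],"roll": 0,"jaw": 0.3},
    {"offset": [0,0,-0.04],"roll": 0,"jaw": 0.8},
    {"offset": [0,0,0],"roll": 0,"jaw": 1}
  ]
}}

```text
t: 11.48
eef_pos: [0.5541, 0.0682, 0.3607]
eef_rot: [0.004, 0.697, 0.717, 0.004]
ft_force: [-0.8, 0.0, 0.5]
opening: 0.0854
grip_force: 0.0
```

```bash
python3 - <<'E'
from h import *
s=arm.observe(); print(s['eef_pos'],s['ft_force'])
c=cap('top'); W=cloud(c); x,y,z=W[...,0],W[...,1],W[...,2]; hsv=cv2.cvtColor(c['pixels'],cv2.COLOR_RGB2HSV)
m=(z>.05)&(z<.065)&(y<-.1)&(y>-.45)&(x>.28)&(x<.6)
n,l,st,ce=cv2.connectedComponentsWithStats(m.astype(np.uint8))
for i in range(1,n):
    if st[i,4]>100: print('pot',W[l==i].mean(0),st[i,4])
c=cap('wrist'); W=cloud(c); z=W[...,2]; hsv=cv2.cvtColor(c['pixels'],cv2.COLOR_RGB2HSV)
m=((hsv[...,0]<6)|(hsv[...,0]>174))&(hsv[...,1]>140)&(z>.2)
print('bar',m.sum(),np.nanmedian(W[m],0))
goto(.411,-.2513,.33,90)
goto(.4076,-.3583,.33,90)
E
```

```text
[0.55413298 0.06823756 0.36071303] [-0.76148996  0.0162123   0.5113118 ]
pot [ 0.41099606 -0.25159315  0.05940253] 338
pot [ 0.40751404 -0.35827419  0.05931379] 339
bar 4621 [0.55420882 0.07776627 0.29581221]
offset [-0.3152 -0.1517  0.0253] norm 0.351 yang 1.7 roll -88.3 j6 -0.01 tilt [ 0.003  0.    -1.   ]
offset [-0.422  -0.1583  0.0253] norm 0.451 yang 1.7 roll -88.3 j6 -0.01 tilt [ 0.003  0.    -1.   ]
```

The guard stayed up, with the bar top at 0.296. Rolling −90° for the pots.

Emit:
{"method": "send_rows", "body": {
  "commands": [
    {"offset": [0,0,0],"roll": -10,"jaw": 1},
    {"offset": [0,0,0],"roll": -10,"jaw": 1},
    {"offset": [0,0,0],"roll": -10,"jaw": 1},
    {"offset": [0,0,0],"roll": -10,"jaw": 1},
    {"offset": [0,0,0],"roll": -10,"jaw": 1},
    {"offset": [0,0,0],"roll": -10,"jaw": 1},
    {"offset": [0,0,0],"roll": -10,"jaw": 1},
    {"offset": [0,0,0],"roll": -10,"jaw": 1},
    {"offset": [0,0,0],"roll": -10,"jaw": 1}
  ]
}}

```text
t: 12.7
eef_pos: [0.5526, 0.0682, 0.3527]
eef_rot: [-0.001, -0.018, 1.0, 0.0]
ft_force: [-0.7, -0.6, -0.3]
opening: 0.0858
grip_force: 0.0
```

```bash
python3 - <<'E'
from h import *
goto(.411,-.2515,.2,91.7)
E
```

```text
offset [ 0.1524 -0.3145  0.153 ] norm 0.382 yang 92.03 roll 0.33 j6 -1.59 tilt [-0.003  0.    -1.   ]
```

Emit:
{"method": "send_rows", "body": {
  "commands": [
    {"offset": [0.0218,-0.0449,0],"roll": 0,"jaw": 1},
    {"offset": [0.0218,-0.0449,0],"roll": 0,"jaw": 1},
    {"offset": [0.0218,-0.0449,0],"roll": 0,"jaw": 1},
    {"offset": [0.0218,-0.0449,0],"roll": 0,"jaw": 1},
    {"offset": [0.0218,-0.0449,0],"roll": 0,"jaw": 1},
    {"offset": [0.0218,-0.0449,0],"roll": 0,"jaw": 1},
    {"offset": [0.0218,-0.0449,0.05],"roll": 0,"jaw": 1},
    {"offset": [0,0,0.05],"roll": 0,"jaw": 1},
    {"offset": [0,0,0.05],"roll": 0,"jaw": 1},
    {"offset": [0,0,0],"roll": 0,"jaw": 1}
  ]
}}

```text
t: 13.95
eef_pos: [0.4086, -0.2427, 0.2033]
eef_rot: [-0.006, -0.015, 1.0, 0.005]
ft_force: [-0.2, 0.0, 0.4]
opening: 0.0856
grip_force: 0.0
```

```bash
cat >> h.py <<'E'
def pots():
    for n in ('top','wrist'):
        c=cap(n); W=cloud(c); x,y,z=W[...,0],W[...,1],W[...,2]
        m=(z>.053)&(z<.066)&(y<-.1)&(y>-.45)&(x>.28)&(x<.6)
        k,l,st,ce=cv2.connectedComponentsWithStats(m.astype(np.uint8))
        for i in range(1,k):
            if st[i,4]>100: 
                w=W[l==i]; (u,v),r=cv2.minEnclosingCircle(w[:,:2].astype(np.float32)); print(n,'pot',w.mean(0).round(4),(round(u,4),round(v,4),round(r,4)),st[i])
E
python3 - <<'E'
from h import *
pots()
goto(.411,-.2515,.032,91.7)
E
```

```text
top pot [ 0.4283 -0.2476  0.0596] (0.4222, -0.2504, 0.0286) [408 219  20   9 108]
wrist pot [ 0.4095 -0.357   0.0593] (0.4103, -0.3569, 0.031) [ 150  143   75   73 4189]
wrist pot [ 0.413  -0.2503  0.0594] (0.4137, -0.2501, 0.0307) [ 280  152   73   71 4078]
offset [ 0.0016 -0.0062  0.1788] norm 0.179 yang 91.71 roll 0.01 j6 -2.26 tilt [ 0. -0. -1.]
```

Emit:
{"method": "send_rows", "body": {
  "commands": [
    {"offset": [0,-0.003,0.04],"roll": 0,"jaw": 1},
    {"offset": [0,-0.0027,0.04],"roll": 0,"jaw": 1},
    {"offset": [0,0,0],"roll": 0,"jaw": 1},
    {"offset": [0,0,0],"roll": 0,"jaw": 1}
  ]
}}

```text
t: 14.55
eef_pos: [0.4142, -0.2521, 0.1337]
eef_rot: [0.002, -0.015, 1.0, -0.002]
ft_force: [0.2, -0.5, 0.2]
opening: 0.0853
grip_force: 0.0
```

```bash
python3 - <<'E'
from h import *
goto(.412,-.251,.032,91.7); print(arm.observe()['eef_pos'])
E
```

```text
offset [0.0027 0.0016 0.1017] norm 0.102 yang 91.72 roll 0.02 j6 -2.26 tilt [ 0.005 -0.004 -1.   ]
[ 0.41423095 -0.25210895  0.13368918]
```

Emit:
{"method": "send_rows", "body": {
  "commands": [
    {"offset": [0.001,0.001,0.04],"roll": 0,"jaw": 1},
    {"offset": [0,0,0.035],"roll": 0,"jaw": 1},
    {"offset": [0,0,0.025],"roll": 0,"jaw": 1},
    {"offset": [0,0,0],"roll": 0,"jaw": 1},
    {"offset": [0,0,0],"roll": 0,"jaw": 1}
  ]
}}

```text
t: 15.18
eef_pos: [0.4132, -0.2513, 0.033]
eef_rot: [0.002, -0.015, 1.0, -0.002]
ft_force: [-1.0, 0.9, 0.5]
opening: 0.0853
grip_force: 0.0
```

```bash
python3 - <<'E'
from h import *
goto(.412,-.251,.032,91.7)
E
```

```text
offset [0.0012 0.0003 0.001 ] norm 0.002 yang 91.71 roll 0.01 j6 -2.26 tilt [ 0.004 -0.003 -1.   ]
```

Emit:
{"method": "send_rows", "body": {
  "commands": [
    {"offset": [0,0,0],"roll": 0,"jaw": -1},
    {"offset": [0,0,0],"roll": 0,"jaw": -1},
    {"offset": [0,0,0],"roll": 0,"jaw": -1},
    {"offset": [0,0,0],"roll": 0,"jaw": -1}
  ],
  "squeeze": 45
}}

```text
t: 15.68
eef_pos: [0.4123, -0.2505, 0.0319]
eef_rot: [0.001, -0.015, 1.0, -0.001]
ft_force: [-0.6, 1.1, 6.0]
opening: 0.0551
grip_force: 47.0
```

Emit:
{"method": "send_rows", "body": {
  "commands": [
    {"offset": [0,0,-0.03],"roll": 0,"jaw": -1},
    {"offset": [0,0,-0.04],"roll": 0,"jaw": -1},
    {"offset": [0,0,-0.04],"roll": 0,"jaw": -1},
    {"offset": [0,0,-0.03],"roll": 0,"jaw": -1},
    {"offset": [0,0,0],"roll": 0,"jaw": -1},
    {"offset": [0,0,0],"roll": 0,"jaw": -1}
  ]
}}

```text
t: 16.42
eef_pos: [0.4106, -0.2494, 0.1684]
eef_rot: [-0.001, -0.015, 1.0, 0.001]
ft_force: [-0.5, 0.3, -1.6]
opening: 0.0548
grip_force: 48.0
```

```bash
python3 - <<'E'
from h import *
goto(.4665,.066,.173,91.7); s=arm.observe(); print(s['eef_pos'],s['opening'],s['grip_force'])
c=cap('top'); 
W=cloud(c); hsv=cv2.cvtColor(c['pixels'],cv2.COLOR_RGB2HSV); z=W[...,2]
m=(hsv[...,0]>100)&(hsv[...,0]<125)&(hsv[...,1]>140)&(W[...,0]<.53)&(W[...,0]>.4)&(abs(W[...,1]-.07)<.08)&(z<.1)
(u,v),r=cv2.minEnclosingCircle(W[m][:,:2].astype(np.float32)); print('nest',u,v,r,m.sum())
E
```

```text
offset [-0.0652  0.3136 -0.0042] norm 0.32 yang 91.7 roll -0.0 j6 -2.26 tilt [-0.002  0.002 -1.   ]
[ 0.41059935 -0.24939605  0.16839563] 0.054789044158663064 48.005023951409385
nest 0.44544926285743713 0.0879538282752037 0.06322786957025528 119
```

Emit:
{"method": "send_rows", "body": {
  "commands": [
    {"offset": [-0.0065,0.0314,0],"roll": 0,"jaw": -1},
    {"offset": [-0.0065,0.0314,0],"roll": 0,"jaw": -1},
    {"offset": [-0.0065,0.0314,0],"roll": 0,"jaw": -1},
    {"offset": [-0.0065,0.0314,0],"roll": 0,"jaw": -1},
    {"offset": [-0.0065,0.0314,0],"roll": 0,"jaw": -1},
    {"offset": [-0.0065,0.0314,0],"roll": 0,"jaw": -1},
    {"offset": [-0.0065,0.0314,0],"roll": 0,"jaw": -1},
    {"offset": [-0.0065,0.0314,0],"roll": 0,"jaw": -1},
    {"offset": [-0.0065,0.0314,0],"roll": 0,"jaw": -1},
    {"offset": [-0.0065,0.0314,0],"roll": 0,"jaw": -1}
  ]
}}

```text
t: 17.73
eef_pos: [0.4659, 0.0669, 0.1677]
eef_rot: [-0.002, -0.015, 1.0, -0.0]
ft_force: [0.0, 0.2, -0.7]
opening: 0.0547
grip_force: 48.1
```

Emit:
{"method": "send_rows", "body": {
  "commands": [
    {"offset": [0,0,0],"roll": 0,"jaw": -1},
    {"offset": [0,0,0],"roll": 0,"jaw": -1},
    {"offset": [0,0,0],"roll": 0,"jaw": -1}
  ]
}}

```text
t: 18.1
eef_pos: [0.4666, 0.0651, 0.1694]
eef_rot: [-0.001, -0.014, 1.0, -0.0]
ft_force: [-0.7, 0.3, -0.8]
opening: 0.0551
grip_force: 48.2
```

```bash
python3 - <<'E'
from h import *
goto(.4665,.066,.173,91.7); s=arm.observe(); print(s['eef_pos'],s['opening'],s['grip_force'])
c=cap('wrist'); save(c,'w2.png'); W=cloud(c)
for X in [(.4665,.066,.055),(.4665,.066,.18),(.4665-.0345,.066,.071)]: print(np.round(proj(c,X),1))
E
```

```text
offset [ 0.0001  0.0009 -0.0036] norm 0.004 yang 91.63 roll -0.07 j6 -1.58 tilt [-0.001 -0.    -1.   ]
[0.46658536 0.06506719 0.16935177] 0.05510247527893156 48.16250968258828
[325.5 194.9]
[327.2 279.3]
[327.1 151.4]
```

View pics/w2.png

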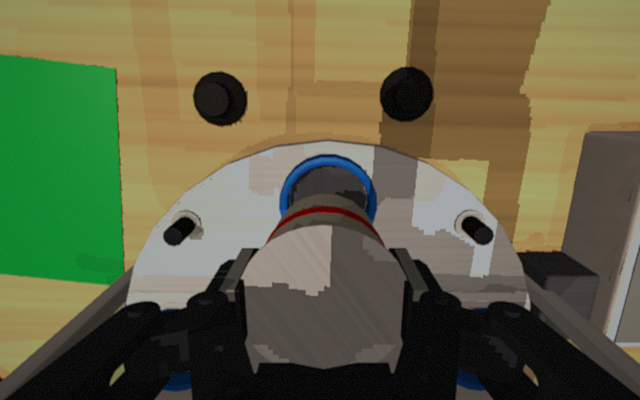

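The wrist view shows the pot held upright with its lid centre at about (324,310). The front nest ring spans columns 281 to 377, a little to the right of it. I'll measure the ring exactly.

```bash
cat >> h.py <<'E'
def ring(c,x0=.4665,y0=.066):
    hsv=cv2.cvtColor(c['pixels'],cv2.COLOR_RGB2HSV)
    m=(hsv[...,0]>100)&(hsv[...,0]<125)&(hsv[...,1]>130)&(hsv[...,2]>60)
    v,u=np.nonzero(m); P=np.array([ray(c,a,b,.071)[:2] for a,b in zip(u,v)]); 
    P=P[np.hypot(P[:,0]-x0,P[:,1]-y0)<.05]; d=np.hypot(P[:,0]-x0,P[:,1]-y0); 
    from scipy.optimize import least_squares
    # outer edge: per-angle maxima
    a=np.degrees(np.arctan2(P[:,1]-y0,P[:,0]-x0))//8; Q=np.array([P[a==k][d[a==k].argmax()] for k in np.unique(a)])
    f=least_squares(lambda p:np.hypot(Q[:,0]-p[0],Q[:,1]-p[1])-.0345,[x0,y0],loss='soft_l1',f_scale=.001); print('ring',f.x,len(Q),np.abs(f.fun).mean()); return f.x
E
python3 - <<'E'
from h import *
c=cap('wrist'); ring(c); print(c['s']['eef_pos'])
W=cloud(c); x,y,z=W[...,0],W[...,1],W[...,2]; V=c['pixels'].max(-1)
for nm,yc in(('R',-.038),('L',.171)):
    m=(V<60)&(abs(z-.08)<.004)&(np.hypot(x-.485,y-yc)<.03); print(nm,m.sum(),np.median(W[m],0))
m=(z>.17)&(z<.21)&(np.hypot(x-.4665,y-.066)<.04)&(V>90); print('lid',np.median(W[m],0),(W[m].max(0)+W[m].min(0))/2)
E
```

```text
ring [0.46912146 0.06747574] 30 0.0007016849521131824
[0.46671453 0.06503622 0.16963679]
R 329 [ 0.49005399 -0.03641596  0.08169706]
L 328 [0.48393484 0.17253462 0.08171013]
lid [0.45139398 0.05639341 0.19705862] [0.46492267 0.06762071 0.18721818]
```

Emit:
{"method": "send_rows", "body": {
  "commands": [
    {"offset": [-0.0016,0.0022,0],"roll": 0,"jaw": -1},
    {"offset": [0,0,0.02],"roll": 0,"jaw": -1},
    {"offset": [0,0,0.02],"roll": 0,"jaw": -1},
    {"offset": [0,0,0.015],"roll": 0,"jaw": -1},
    {"offset": [0,0,0.01],"roll": 0,"jaw": -1},
    {"offset": [0,0,0],"roll": 0,"jaw": -1},
    {"offset": [0,0,0.007],"roll": 0,"jaw": -1},
    {"offset": [0,0,0.005],"roll": 0,"jaw": -1},
    {"offset": [0,0,0.004],"roll": 0,"jaw": -1},
    {"offset": [0,0,0],"roll": 0,"jaw": -1}
  ]
}}

```text
t: 19.45
eef_pos: [0.4682, 0.0681, 0.0887]
eef_rot: [-0.0, -0.015, 1.0, 0.0]
ft_force: [-0.8, 0.0, -1.0]
opening: 0.0546
grip_force: 48.2
```

```bash
python3 - <<'E'
from h import *
goto(.4682,.0672,.086,91.7); s=arm.observe(); print(s['opening'],s['ft_force'])
E
```

```text
offset [ 0.0001 -0.0009  0.0027] norm 0.003 yang 91.7 roll 0.0 j6 -1.58 tilt [-0.001  0.    -1.   ]
0.054608432572675364 [-0.78548518  0.02744748 -0.96388336]
```

Emit:
{"method": "send_rows", "body": {
  "commands": [
    {"offset": [0,0,0.002],"roll": 0,"jaw": -1},
    {"offset": [0,0,0.001],"roll": 0,"jaw": -1},
    {"offset": [0,0,0],"roll": 0,"jaw": -1},
    {"offset": [0,0,0],"roll": 0,"jaw": 1},
    {"offset": [0,0,0],"roll": 0,"jaw": 1},
    {"offset": [0,0,0],"roll": 0,"jaw": 1},
    {"offset": [0,0,0],"roll": 0,"jaw": 1}
  ]
}}

```text
t: 20.32
eef_pos: [0.4684, 0.0681, 0.0859]
eef_rot: [-0.0, -0.015, 1.0, 0.0]
ft_force: [0.5, 0.0, 0.4]
opening: 0.0856
grip_force: 0.0
```

Emit:
{"method": "send_rows", "body": {
  "commands": [
    {"offset": [0,0,-0.02],"roll": 0,"jaw": 1},
    {"offset": [0,0,-0.04],"roll": 0,"jaw": 1},
    {"offset": [0,0,-0.04],"roll": 0,"jaw": 0},
    {"offset": [0,0,0],"roll": 0,"jaw": 0},
    {"offset": [0,0,0],"roll": 0,"jaw": 0}
  ]
}}

```text
t: 20.95
eef_pos: [0.4681, 0.0681, 0.1854]
eef_rot: [-0.0, -0.015, 1.0, 0.0]
ft_force: [0.7, -0.3, -0.1]
opening: 0.0425
grip_force: 0.0
```

```bash
cat >> h.py <<'E'
def state():
    c=cap('wrist'); W=cloud(c); x,y,z=W[...,0],W[...,1],W[...,2]; V=c['pixels'].max(-1)
    m=(z>.106)&(z<.122)&(x<.53)&(x>.42)&(abs(y-.067)<.06); 
    if m.sum()>50: print('lid',m.sum(),W[m].mean(0),(W[m].max(0)+W[m].min(0))/2)
    for nm,yc in(('R',-.037),('L',.172)):
        m=(V<60)&(abs(z-.081)<.004)&(np.hypot(x-.486,y-yc)<.03)
        if m.any(): print(nm,m.sum(),np.median(W[m],0))
    return c
E
python3 - <<'E'
from h import *
state(); goto(.489,-.0373,.185,91.7)
E
```

```text
lid 7155 [0.4695896  0.06832457 0.11431572] [0.47058948 0.06842987 0.11433357]
R 278 [ 0.49049442 -0.03652399  0.08175989]
L 278 [0.48385387 0.17273973 0.08175712]
offset [-0.0182 -0.106  -0.0005] norm 0.108 yang 91.7 roll 0.0 j6 -1.58 tilt [-0.003  0.    -1.   ]
```

The pot is seated, with its lid at z = 0.114. Next is the right pin, turning the table clockwise.

Emit:
{"method": "send_rows", "body": {
  "commands": [
    {"offset": [-0.0105,-0.0525,0],"roll": 0,"jaw": 0},
    {"offset": [-0.0095,-0.0522,0],"roll": 0,"jaw": 0},
    {"offset": [0,0,0.04],"roll": 0,"jaw": 0},
    {"offset": [0,0,0.03],"roll": 0,"jaw": 0},
    {"offset": [0,0,0],"roll": 0,"jaw": 0},
    {"offset": [0,0,0],"roll": 0,"jaw": 0}
  ]
}}

```text
t: 21.75
eef_pos: [0.4917, -0.0359, 0.1163]
eef_rot: [-0.0, -0.015, 1.0, 0.0]
ft_force: [0.3, -0.4, -0.2]
opening: 0.0425
grip_force: 0.0
```

```bash
python3 - <<'E'
from h import *
goto(.490,-.0368,.072,91.7); print(arm.observe()['eef_pos'])
E
```

```text
offset [ 0.0018 -0.0009  0.0443] norm 0.044 yang 91.71 roll 0.01 j6 -1.79 tilt [-0.  0. -1.]
[ 0.49173955 -0.03585225  0.11633333]
```

Emit:
{"method": "send_rows", "body": {
  "commands": [
    {"offset": [0.0015,-0.0009,0.024],"roll": 0,"jaw": 0},
    {"offset": [0,0,0.02],"roll": 0,"jaw": 0},
    {"offset": [0,0,0],"roll": 0,"jaw": -1},
    {"offset": [0,0,0],"roll": 0,"jaw": -1},
    {"offset": [0,0,0],"roll": 0,"jaw": -1},
    {"offset": [0,0,0],"roll": 0,"jaw": -1}
  ],
  "squeeze": 40
}}

```text
t: 22.5
eef_pos: [0.4909, -0.0373, 0.0736]
eef_rot: [0.001, -0.015, 1.0, -0.001]
ft_force: [-3.0, -1.6, 3.6]
opening: 0.0124
grip_force: 39.4
```

```bash
python3 - <<'E'
from h import *
s=arm.observe(); p=s['eef_pos']; print(p,s['opening'],s['ft_force'])
R=quatR(s['eef_rot']); C=np.array([.5932,.0715]); r=p[:2]-C; print(np.hypot(*r),np.degrees(np.arctan2(r[1],r[0])))
r=r/np.hypot(*r)*.15
pts=[C+np.array([[np.cos(a),-np.sin(a)],[np.sin(a),np.cos(a)]])@r for a in -np.radians(np.linspace(0,90,19))]
for a,b in zip(pts,pts[1:]): d=R.T@np.array([*(b-a),0]); print(d.round(4)[:2].tolist())
E
```

```text
[ 0.49094638 -0.03731373  0.07359733] 0.012410368679729578 [-2.9918793  -1.61501105  3.61099685]
0.14931922529904745 -133.21978093484816
[0.0089, 0.0096]
[0.008, 0.0104]
[0.007, 0.011]
[0.0061, 0.0116]
[0.005, 0.0121]
[0.004, 0.0125]
[0.0029, 0.0128]
[0.0017, 0.013]
[0.0006, 0.0131]
[-0.0006, 0.0131]
[-0.0017, 0.013]
[-0.0028, 0.0128]
[-0.0039, 0.0125]
[-0.005, 0.0121]
[-0.006, 0.0116]
[-0.007, 0.011]
[-0.008, 0.0104]
[-0.0088, 0.0097]
```

Emit:
{"method": "send_rows", "body": {
  "commands": [
    {"offset": [0.0089,0.0096,0],"roll": 0,"jaw": -1},
    {"offset": [0.008,0.0104,0],"roll": 0,"jaw": -1},
    {"offset": [0.007,0.011,0],"roll": 0,"jaw": -1},
    {"offset": [0.0061,0.0116,0],"roll": 0,"jaw": -1},
    {"offset": [0.005,0.0121,0],"roll": 0,"jaw": -1},
    {"offset": [0.004,0.0125,0],"roll": 0,"jaw": -1},
    {"offset": [0.0029,0.0128,0],"roll": 0,"jaw": -1},
    {"offset": [0.0017,0.013,0],"roll": 0,"jaw": -1},
    {"offset": [0.0006,0.0131,0],"roll": 0,"jaw": -1}
  ]
}}

```text
t: 23.62
eef_pos: [0.4386, 0.0673, 0.0733]
eef_rot: [-0.005, -0.015, 1.0, -0.001]
ft_force: [-13.2, -2.9, 14.4]
opening: 0.0121
grip_force: 41.3
```

Emit:
{"method": "send_rows", "body": {
  "commands": [
    {"offset": [-0.0006,0.0131,0],"roll": 0,"jaw": -1},
    {"offset": [-0.0017,0.013,0],"roll": 0,"jaw": -1},
    {"offset": [-0.0028,0.0128,0],"roll": 0,"jaw": -1},
    {"offset": [-0.0039,0.0125,0],"roll": 0,"jaw": -1},
    {"offset": [-0.005,0.0121,0],"roll": 0,"jaw": -1},
    {"offset": [-0.006,0.0116,0],"roll": 0,"jaw": -1},
    {"offset": [-0.007,0.011,0],"roll": 0,"jaw": -1},
    {"offset": [-0.008,0.0104,0],"roll": 0,"jaw": -1},
    {"offset": [-0.0088,0.0097,0],"roll": 0,"jaw": -1},
    {"offset": [0,0,0],"roll": 0,"jaw": -1}
  ]
}}

```text
t: 24.88
eef_pos: [0.4858, 0.1752, 0.0733]
eef_rot: [0.002, -0.015, 1.0, -0.001]
ft_force: [2.2, -2.7, 6.7]
opening: 0.0124
grip_force: 40.7
```

Emit:
{"method": "send_rows", "body": {
  "commands": [
    {"offset": [0,0,0],"roll": 0,"jaw": 0},
    {"offset": [0,0,0],"roll": 0,"jaw": 0},
    {"offset": [0,0,-0.03],"roll": 0,"jaw": 0},
    {"offset": [0,0,-0.05],"roll": 0,"jaw": 0},
    {"offset": [0,0,-0.05],"roll": 0,"jaw": 0},
    {"offset": [0,0,0],"roll": 0,"jaw": 1}
  ]
}}

```text
t: 25.62
eef_pos: [0.4854, 0.1758, 0.2069]
eef_rot: [0.004, -0.015, 1.0, 0.001]
ft_force: [0.7, -0.2, 0.0]
opening: 0.0597
grip_force: 0.0
```

```bash
python3 - <<'E'
from h import *
state(); c=cap('top'); save(c,'top2.png',(230,80,480,260),3); pots(); goto(.4076,-.358,.2,91.7)
E
```

```text
R 278 [ 0.49057381 -0.03510548  0.08153564]
L 236 [0.48417008 0.17450271 0.08181211]
top pot [ 0.4078 -0.3583  0.0594] (0.407, -0.3586, 0.031) [444 220  22  21 341]
wrist pot [ 0.5865 -0.1049  0.0586] (0.583, -0.1025, 0.0172) [  0 272  16  37 374]
offset [ 0.0904 -0.5306  0.0006] norm 0.538 yang 91.7 roll -0.0 j6 -1.36 tilt [-0.004 -0.001 -1.   ]
```

View pics/top2.png

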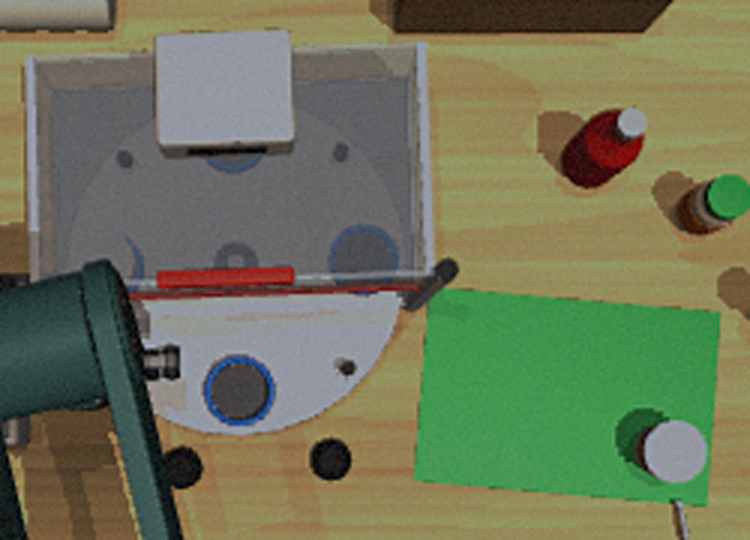

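The table has clicked by one quarter and the front nest is empty at (238,388). The second pot is unmoved at (673,452).

Emit:
{"method": "send_rows", "body": {
  "commands": [
    {"offset": [0.0088,-0.053,0],"roll": 0,"jaw": 1},
    {"offset": [0.0088,-0.053,0],"roll": 0,"jaw": 1},
    {"offset": [0.0088,-0.053,0],"roll": 0,"jaw": 1},
    {"offset": [0.0088,-0.053,0],"roll": 0,"jaw": 1},
    {"offset": [0.0088,-0.053,0],"roll": 0,"jaw": 1},
    {"offset": [0.0088,-0.053,0],"roll": 0,"jaw": 1},
    {"offset": [0.0088,-0.053,0],"roll": 0,"jaw": 1},
    {"offset": [0.0088,-0.053,0],"roll": 0,"jaw": 1},
    {"offset": [0.0088,-0.053,0],"roll": 0,"jaw": 1},
    {"offset": [0.0088,-0.053,0],"roll": 0,"jaw": 1}
  ]
}}

```text
t: 27.08
eef_pos: [0.41, -0.358, 0.1995]
eef_rot: [-0.001, -0.015, 1.0, 0.002]
ft_force: [0.9, 1.0, 0.3]
opening: 0.0852
grip_force: 0.0
```

Emit:
{"method": "send_rows", "body": {
  "commands": [
    {"offset": [0,0,0],"roll": 0,"jaw": 1},
    {"offset": [0,0,0],"roll": 0,"jaw": 1},
    {"offset": [0,0,0],"roll": 0,"jaw": 1}
  ]
}}

```text
t: 27.45
eef_pos: [0.4113, -0.3557, 0.2014]
eef_rot: [-0.0, -0.016, 1.0, 0.001]
ft_force: [0.5, 0.7, 0.1]
opening: 0.0856
grip_force: 0.0
```

```bash
python3 - <<'E'
from h import *
pots(); goto(.409,-.3575,.032,91.7);print(arm.observe()['eef_pos'])
c=cap('top'); save(c,'top3.png',(230,80,480,260),3)
E
```

```text
top pot [ 0.4113 -0.352   0.0593] (0.4078, -0.3576, 0.0304) [445 220  19  21 171]
wrist pot [ 0.4094 -0.3571  0.0593] (0.4103, -0.3569, 0.0307) [ 285  147   75   73 4274]
offset [ 0.0026 -0.0017  0.17  ] norm 0.17 yang 91.8 roll 0.1 j6 -2.42 tilt [-0.  0. -1.]
[ 0.41151721 -0.35582443  0.20199202]
```

View pics/top3.png

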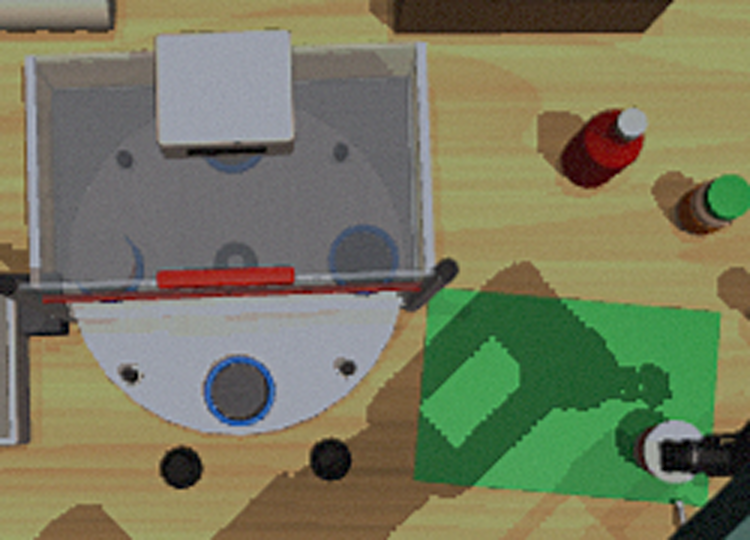

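The first pot sits in the left nest under the hood, its lid covering the ring at about (110,265). Grasping the second pot.

Emit:
{"method": "send_rows", "body": {
  "commands": [
    {"offset": [0.0015,-0.0013,0.04],"roll": 0,"jaw": 1},
    {"offset": [0,0,0.04],"roll": 0,"jaw": 1},
    {"offset": [0,0,0.035],"roll": 0,"jaw": 1},
    {"offset": [0,0,0.03],"roll": 0,"jaw": 1},
    {"offset": [0,0,0.024],"roll": 0,"jaw": 1},
    {"offset": [0,0,0],"roll": 0,"jaw": 1},
    {"offset": [0,0,0],"roll": 0,"jaw": 1}
  ]
}}

```text
t: 28.48
eef_pos: [0.4105, -0.3587, 0.0343]
eef_rot: [0.001, -0.015, 1.0, -0.001]
ft_force: [-0.6, -0.2, -0.3]
opening: 0.085
grip_force: 0.0
```

Emit:
{"method": "send_rows", "body": {
  "commands": [
    {"offset": [0,0,0],"roll": 0,"jaw": -1},
    {"offset": [0,0,0],"roll": 0,"jaw": -1},
    {"offset": [0,0,0],"roll": 0,"jaw": -1},
    {"offset": [0,0,0],"roll": 0,"jaw": -1}
  ],
  "squeeze": 45
}}

```text
t: 28.98
eef_pos: [0.4105, -0.3587, 0.0349]
eef_rot: [0.001, -0.015, 1.0, -0.001]
ft_force: [-0.3, 2.5, 5.6]
opening: 0.0554
grip_force: 47.0
```

Emit:
{"method": "send_rows", "body": {
  "commands": [
    {"offset": [0,0,-0.03],"roll": 0,"jaw": -1},
    {"offset": [0,0,-0.04],"roll": 0,"jaw": -1},
    {"offset": [0,0,-0.04],"roll": 0,"jaw": -1},
    {"offset": [0,0,-0.03],"roll": 0,"jaw": -1},
    {"offset": [0,0,0],"roll": 0,"jaw": -1},
    {"offset": [0,0,0],"roll": 0,"jaw": -1}
  ]
}}

```text
t: 29.72
eef_pos: [0.4091, -0.3579, 0.1714]
eef_rot: [-0.001, -0.015, 1.0, 0.001]
ft_force: [-0.3, 0.0, -0.9]
opening: 0.0547
grip_force: 48.0
```

```bash
python3 - <<'E'
from h import *
goto(.4682,.0675,.17,91.7)
E
```

```text
offset [-0.0716  0.4234  0.0021] norm 0.429 yang 91.69 roll -0.01 j6 -2.42 tilt [-0.002  0.002 -1.   ]
```

Grip TCP was 0.0345, so the pot's foot hangs about 33.5 mm below the TCP.

Emit:
{"method": "send_rows", "body": {
  "commands": [
    {"offset": [-0.0072,0.0423,0],"roll": 0,"jaw": -1},
    {"offset": [-0.0072,0.0423,0],"roll": 0,"jaw": -1},
    {"offset": [-0.0072,0.0423,0],"roll": 0,"jaw": -1},
    {"offset": [-0.0072,0.0423,0],"roll": 0,"jaw": -1},
    {"offset": [-0.0072,0.0423,0],"roll": 0,"jaw": -1},
    {"offset": [-0.0072,0.0423,0],"roll": 0,"jaw": -1},
    {"offset": [-0.0072,0.0423,0],"roll": 0,"jaw": -1},
    {"offset": [-0.0072,0.0423,0],"roll": 0,"jaw": -1},
    {"offset": [-0.0072,0.0423,0],"roll": 0,"jaw": -1},
    {"offset": [-0.0068,0.0423,0],"roll": 0,"jaw": -1}
  ]
}}

```text
t: 30.98
eef_pos: [0.4675, 0.0679, 0.1704]
eef_rot: [-0.002, -0.015, 1.0, -0.0]
ft_force: [1.1, 0.4, -1.8]
opening: 0.0546
grip_force: 48.1
```

Emit:
{"method": "send_rows", "body": {
  "commands": [
    {"offset": [0,0,0],"roll": 0,"jaw": -1},
    {"offset": [0,0,0],"roll": 0,"jaw": -1},
    {"offset": [0,0,0],"roll": 0,"jaw": -1}
  ]
}}

```text
t: 31.35
eef_pos: [0.4684, 0.0655, 0.1722]
eef_rot: [-0.001, -0.014, 1.0, -0.0]
ft_force: [-0.2, 0.4, -1.0]
opening: 0.0548
grip_force: 48.2
```

```bash
python3 - <<'E'
from h import *
goto(.4682,.0675,.0885,91.7); s=arm.observe(); print(s['eef_pos'],s['opening'],s['grip_force'])
c=cap('wrist'); ring(c,.4685,.068); save(c,'w3.png')
E
```

```text
offset [-0.      0.002   0.0837] norm 0.084 yang 91.61 roll -0.09 j6 -1.58 tilt [-0.002 -0.    -1.   ]
[0.4683568  0.06551684 0.17222732] 0.05481745581988584 48.18704408593476
ring [0.46919121 0.06786668] 29 0.0006686387078675138
```

View pics/w3.png

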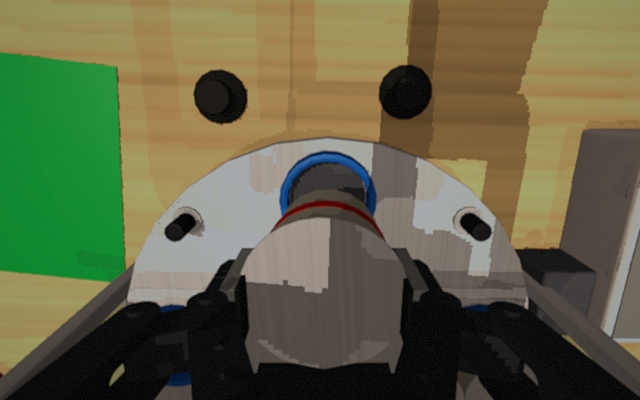

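The pot is held upright with its lid centre at about (324,305), and the front nest is empty at (328,195). Lowering it as before.

Emit:
{"method": "send_rows", "body": {
  "commands": [
    {"offset": [0,0.0022,0],"roll": 0,"jaw": -1},
    {"offset": [0,0,0.02],"roll": 0,"jaw": -1},
    {"offset": [0,0,0.02],"roll": 0,"jaw": -1},
    {"offset": [0,0,0.015],"roll": 0,"jaw": -1},
    {"offset": [0,0,0.01],"roll": 0,"jaw": -1},
    {"offset": [0,0,0],"roll": 0,"jaw": -1},
    {"offset": [0,0,0.007],"roll": 0,"jaw": -1},
    {"offset": [0,0,0.005],"roll": 0,"jaw": -1},
    {"offset": [0,0,0.003],"roll": 0,"jaw": -1},
    {"offset": [0,0,0],"roll": 0,"jaw": -1}
  ]
}}

```text
t: 32.65
eef_pos: [0.4685, 0.0687, 0.0928]
eef_rot: [-0.0, -0.015, 1.0, 0.0]
ft_force: [0.6, -0.5, -0.4]
opening: 0.0548
grip_force: 48.2
```

```bash
python3 - <<'E'
from h import *
goto(.4682,.0675,.0885,91.7); s=arm.observe(); print(s['opening'],s['ft_force'])
E
```

```text
offset [ 0.0004 -0.0012  0.0043] norm 0.005 yang 91.7 roll 0.0 j6 -1.57 tilt [-0.  0. -1.]
0.05482827013792292 [ 0.58761493 -0.49297322 -0.44282023]
```

Emit:
{"method": "send_rows", "body": {
  "commands": [
    {"offset": [0,-0.0005,0.002],"roll": 0,"jaw": -1},
    {"offset": [0,0,0.0015],"roll": 0,"jaw": -1},
    {"offset": [0,0,0],"roll": 0,"jaw": -1},
    {"offset": [0,0,0],"roll": 0,"jaw": 1},
    {"offset": [0,0,0],"roll": 0,"jaw": 1},
    {"offset": [0,0,0],"roll": 0,"jaw": 1},
    {"offset": [0,0,0],"roll": 0,"jaw": 1}
  ]
}}

```text
t: 33.52
eef_pos: [0.4687, 0.0682, 0.0895]
eef_rot: [0.0, -0.015, 1.0, 0.0]
ft_force: [-0.5, 0.1, 0.9]
opening: 0.0855
grip_force: 0.0
```

Emit:
{"method": "send_rows", "body": {
  "commands": [
    {"offset": [0,0,-0.02],"roll": 0,"jaw": 1},
    {"offset": [0,0,-0.04],"roll": 0,"jaw": 1},
    {"offset": [0,0,-0.04],"roll": 0,"jaw": 0},
    {"offset": [-0.0105,-0.0525,0],"roll": 0,"jaw": 0},
    {"offset": [-0.0095,-0.0517,0],"roll": 0,"jaw": 0},
    {"offset": [0,0,0.04],"roll": 0,"jaw": 0},
    {"offset": [0,0,0.03],"roll": 0,"jaw": 0},
    {"offset": [0,0,0],"roll": 0,"jaw": 0},
    {"offset": [0,0,0],"roll": 0,"jaw": 0}
  ]
}}

```text
t: 34.65
eef_pos: [0.4925, -0.0354, 0.1209]
eef_rot: [0.001, -0.015, 1.0, -0.0]
ft_force: [0.1, 0.5, -0.4]
opening: 0.0424
grip_force: 0.0
```

```bash
python3 - <<'E'
from h import *
state(); goto(.490,-.0362,.0735,91.7); print(arm.observe()['eef_pos'])
c=cap('top'); W=cloud(c); z=W[...,2]; m=(abs(z-.113)<.006)&(np.hypot(W[...,0]-.4685,W[...,1]-.067)<.04); print('lid top',m.sum(),W[m].mean(0))
E
```

```text
lid 15386 [0.46709115 0.06838389 0.11416284] [0.46867518 0.06934449 0.1115057 ]
R 528 [ 0.49049381 -0.0378346   0.08173587]
offset [ 0.0031 -0.0007  0.0479] norm 0.048 yang 91.72 roll 0.02 j6 -1.79 tilt [ 0.003 -0.001 -1.   ]
[ 0.49291419 -0.03536228  0.12142398]
lid top 365 [0.46639816 0.06845198 0.11382026]
```

Seated (lid z = 0.114, level). Pinching the pin again.

Emit:
{"method": "send_rows", "body": {
  "commands": [
    {"offset": [0.002,-0.001,0.024],"roll": 0,"jaw": 0},
    {"offset": [0,0,0.023],"roll": 0,"jaw": 0},
    {"offset": [0,0,0],"roll": 0,"jaw": -1},
    {"offset": [0,0,0],"roll": 0,"jaw": -1},
    {"offset": [0,0,0],"roll": 0,"jaw": -1},
    {"offset": [0,0,0],"roll": 0,"jaw": -1}
  ],
  "squeeze": 40
}}

```text
t: 35.5
eef_pos: [0.4903, -0.0369, 0.0739]
eef_rot: [0.001, -0.015, 1.0, -0.001]
ft_force: [-2.0, -1.7, 3.1]
opening: 0.012
grip_force: 39.4
```

Emit:
{"method": "send_rows", "body": {
  "commands": [
    {"offset": [0.0087,0.0096,0],"roll": 0,"jaw": -1},
    {"offset": [0.0078,0.0104,0],"roll": 0,"jaw": -1},
    {"offset": [0.0069,0.011,0],"roll": 0,"jaw": -1},
    {"offset": [0.006,0.0116,0],"roll": 0,"jaw": -1},
    {"offset": [0.005,0.0121,0],"roll": 0,"jaw": -1},
    {"offset": [0.004,0.0125,0],"roll": 0,"jaw": -1},
    {"offset": [0.0029,0.0128,0],"roll": 0,"jaw": -1},
    {"offset": [0.0017,0.013,0],"roll": 0,"jaw": -1},
    {"offset": [0.0006,0.0131,0],"roll": 0,"jaw": -1}
  ]
}}

```text
t: 36.62
eef_pos: [0.4389, 0.0677, 0.0736]
eef_rot: [-0.005, -0.014, 1.0, -0.001]
ft_force: [-12.2, -3.5, 9.2]
opening: 0.0117
grip_force: 40.6
```

Emit:
{"method": "send_rows", "body": {
  "commands": [
    {"offset": [-0.0006,0.0131,0],"roll": 0,"jaw": -1},
    {"offset": [-0.0017,0.013,0],"roll": 0,"jaw": -1},
    {"offset": [-0.0028,0.0128,0],"roll": 0,"jaw": -1},
    {"offset": [-0.0039,0.0125,0],"roll": 0,"jaw": -1},
    {"offset": [-0.005,0.0121,0],"roll": 0,"jaw": -1},
    {"offset": [-0.006,0.0116,0],"roll": 0,"jaw": -1},
    {"offset": [-0.007,0.011,0],"roll": 0,"jaw": -1},
    {"offset": [-0.008,0.0104,0],"roll": 0,"jaw": -1},
    {"offset": [-0.0088,0.0087,0],"roll": 0,"jaw": -1},
    {"offset": [0,0,0],"roll": 0,"jaw": -1}
  ]
}}

```text
t: 37.88
eef_pos: [0.4864, 0.175, 0.0736]
eef_rot: [0.002, -0.015, 1.0, -0.0]
ft_force: [1.9, -0.6, 6.3]
opening: 0.012
grip_force: 40.7
```

Emit:
{"method": "send_rows", "body": {
  "commands": [
    {"offset": [0,0,0],"roll": 0,"jaw": 0},
    {"offset": [0,0,0],"roll": 0,"jaw": 0},
    {"offset": [0,0,-0.03],"roll": 0,"jaw": 0},
    {"offset": [0,0,-0.05],"roll": 0,"jaw": 0},
    {"offset": [0,0,-0.06],"roll": 0,"jaw": 0},
    {"offset": [0,0,-0.06],"roll": 0,"jaw": 0},
    {"offset": [0,0,-0.06],"roll": 0,"jaw": 0.3},
    {"offset": [0,0,0],"roll": 0,"jaw": 0.3}
  ]
}}

```text
t: 38.88
eef_pos: [0.4852, 0.175, 0.3387]
eef_rot: [0.006, -0.015, 1.0, 0.001]
ft_force: [0.6, -0.2, 0.6]
opening: 0.0555
grip_force: 0.0
```

```bash
python3 - <<'E'
from h import *
state(); goto(.5527,.0685,.36,1.7); print(arm.observe()['eef_pos'])
E
```

```text
R 113 [ 0.49076553 -0.03603757  0.08161741]
L 101 [0.4838647  0.17443914 0.08185877]
offset [-0.0653 -0.1082 -0.0247] norm 0.129 yang 91.68 roll 89.98 j6 -1.36 tilt [ 0.005  0.001 -1.   ]
[0.48438071 0.17476074 0.33502731]
```

Pins are back in the click positions. I'll push the guard down with closed fingers on the bar.

Emit:
{"method": "send_rows", "body": {
  "commands": [
    {"offset": [-0.022,-0.036,-0.01],"roll": 0,"jaw": -1},
    {"offset": [-0.022,-0.036,-0.01],"roll": 0,"jaw": -1},
    {"offset": [-0.0213,-0.0362,0],"roll": 0,"jaw": -1},
    {"offset": [0,0,0],"roll": 0,"jaw": -1},
    {"offset": [0,0,0],"roll": 0,"jaw": -1},
    {"offset": [0,0,0],"roll": 0,"jaw": -1}
  ]
}}

```text
t: 39.67
eef_pos: [0.5516, 0.0695, 0.3519]
eef_rot: [-0.001, -0.016, 1.0, 0.0]
ft_force: [-0.4, -0.4, 0.5]
opening: 0.0001
grip_force: 0.0
```

```bash
python3 - <<'E'
from h import *
goto(.5527,.0685,.303,91.7); s=arm.observe(); print(s['eef_pos'],s['opening'])
c=cap('scene'); save(c,'s2.png',(270,140,430,300),4)
E
```

```text
offset [-0.0012 -0.001   0.0489] norm 0.049 yang 91.78 roll 0.08 j6 -1.58 tilt [-0.001  0.    -1.   ]
[0.55155238 0.06946241 0.3518637 ] 0.00012874667942908879
```

View pics/s2.png

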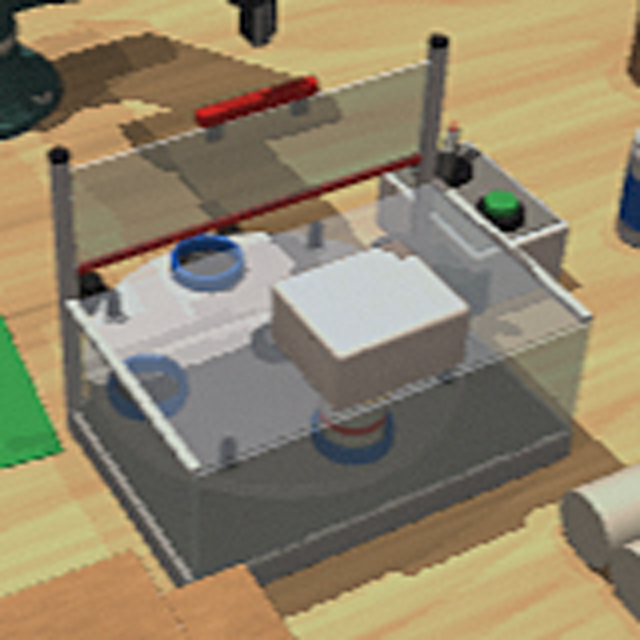

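The scene view shows a pot under the head at (352,430), the guard up, and the second pot hidden behind the housing. Pushing down now.

Emit:
{"method": "send_rows", "body": {
  "commands": [
    {"offset": [-0.001,-0.001,0.03],"roll": 0,"jaw": -1},
    {"offset": [0,0,0.014],"roll": 0,"jaw": -1},
    {"offset": [0,0,0.01],"roll": 0,"jaw": -1},
    {"offset": [0,0,0.012],"roll": 0,"jaw": -1},
    {"offset": [0,0,0.015],"roll": 0,"jaw": -1},
    {"offset": [0,0,0.015],"roll": 0,"jaw": -1},
    {"offset": [0,0,0.015],"roll": 0,"jaw": -1},
    {"offset": [0,0,0.015],"roll": 0,"jaw": -1},
    {"offset": [0,0,0.008],"roll": 0,"jaw": -1},
    {"offset": [0,0,0],"roll": 0,"jaw": -1}
  ]
}}

```text
t: 40.98
eef_pos: [0.5527, 0.0672, 0.2172]
eef_rot: [-0.001, -0.015, 1.0, -0.0]
ft_force: [-0.4, 0.1, -0.8]
opening: -0.0002
grip_force: 0.0
```

Emit:
{"method": "send_rows", "body": {
  "commands": [
    {"offset": [0,0,0.003],"roll": 0,"jaw": -1},
    {"offset": [0,0,0.002],"roll": 0,"jaw": -1},
    {"offset": [0,0,0],"roll": 0,"jaw": -1}
  ]
}}

```text
t: 41.35
eef_pos: [0.5534, 0.0674, 0.2138]
eef_rot: [0.0, -0.015, 1.0, -0.0]
ft_force: [0.0, -0.8, 0.3]
opening: -0.0001
grip_force: 0.3
```

Emit:
{"method": "send_rows", "body": {
  "commands": [
    {"offset": [0,0,0.002],"roll": 0,"jaw": -1},
    {"offset": [0,0,0],"roll": 0,"jaw": -1}
  ]
}}

```text
t: 41.6
eef_pos: [0.5534, 0.0674, 0.213]
eef_rot: [0.001, -0.015, 1.0, -0.0]
ft_force: [-2.3, -0.8, 4.3]
opening: -0.0002
grip_force: 2.4
```

Emit:
{"method": "send_rows", "body": {
  "commands": [
    {"offset": [0,0,0.002],"roll": 0,"jaw": -1},
    {"offset": [0,0,0],"roll": 0,"jaw": -1},
    {"offset": [0,0,0],"roll": 0,"jaw": -1}
  ]
}}

```text
t: 41.98
eef_pos: [0.5534, 0.0675, 0.213]
eef_rot: [0.002, -0.015, 1.0, -0.0]
ft_force: [-3.8, -0.5, 10.8]
opening: -0.0002
grip_force: 5.3
```

It is at the bottom stop: the force rises with no further motion, and the tip is at the height expected for a closed guard. Backing off and checking.

Emit:
{"method": "send_rows", "body": {
  "commands": [
    {"offset": [0,0,-0.04],"roll": 0,"jaw": -1},
    {"offset": [0,0,-0.05],"roll": 0,"jaw": -1},
    {"offset": [0,0,-0.06],"roll": 0,"jaw": -1},
    {"offset": [0,0,0],"roll": 0,"jaw": -1},
    {"offset": [0,0,0],"roll": 0,"jaw": -1}
  ]
}}

```text
t: 42.6
eef_pos: [0.5533, 0.0677, 0.3591]
eef_rot: [-0.0, -0.015, 1.0, 0.0]
ft_force: [0.4, 0.5, -0.9]
opening: 0.0001
grip_force: 0.0
```

```bash
python3 - <<'E'
from h import *
c=cap('wrist'); W=cloud(c); z=W[...,2]; hsv=cv2.cvtColor(c['pixels'],cv2.COLOR_RGB2HSV)
m=((hsv[...,0]<6)|(hsv[...,0]>174))&(hsv[...,1]>140)&(z>.15)
print('bar',m.sum(),np.nanmedian(W[m],0))
goto(.5385,.3415,.36,91.7)
c=cap('scene'); save(c,'s3.png',(270,140,430,300),4)
E
```

```text
bar 2533 [0.5521146  0.0700795  0.20569139]
offset [ 0.0063  0.2741 -0.0021] norm 0.274 yang 91.71 roll 0.01 j6 -1.58 tilt [-0.003  0.    -1.   ]
```

View pics/s3.png

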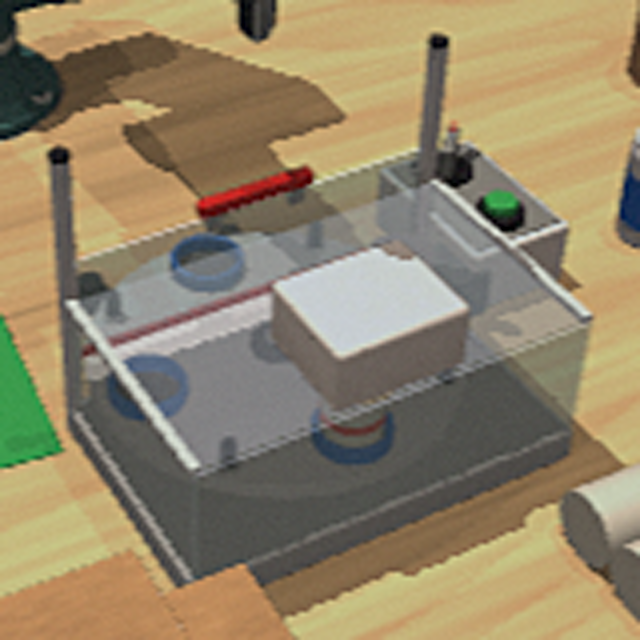

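The guard is down, with the bar top at 0.2057. Next is the start button.

Emit:
{"method": "send_rows", "body": {
  "commands": [
    {"offset": [0.0013,0.0548,0],"roll": 0,"jaw": -1},
    {"offset": [0.0013,0.0548,0],"roll": 0,"jaw": -1},
    {"offset": [0.0013,0.0548,0],"roll": 0,"jaw": -1},
    {"offset": [0.0013,0.0548,0],"roll": 0,"jaw": -1},
    {"offset": [0.0011,0.0548,0],"roll": 0,"jaw": -1},
    {"offset": [0,0,0.06],"roll": 0,"jaw": -1},
    {"offset": [0,0,0.06],"roll": 0,"jaw": -1},
    {"offset": [0,0,0.04],"roll": 0,"jaw": -1},
    {"offset": [0,0,0],"roll": 0,"jaw": -1},
    {"offset": [0,0,0],"roll": 0,"jaw": -1}
  ]
}}

```text
t: 43.95
eef_pos: [0.5393, 0.3415, 0.2008]
eef_rot: [0.001, -0.015, 1.0, 0.0]
ft_force: [0.2, -1.2, 0.7]
opening: 0.0
grip_force: 0.0
```

```bash
python3 - <<'E'
from h import *
c=cap('wrist'); W=cloud(c); z=W[...,2]; hsv=cv2.cvtColor(c['pixels'],cv2.COLOR_RGB2HSV)
m=(hsv[...,0]>50)&(hsv[...,0]<80)&(hsv[...,1]>150)&(abs(z-.092)<.012); w=W[m]; print('btn',np.median(w,0),(w.min(0)+w.max(0))/2,m.sum())
goto(.5385,.3415,.1005,91.7); print(arm.observe()['eef_pos'])
E
```

```text
btn [0.53927818 0.34177386 0.09320187] [0.52434934 0.26864925 0.08792438] 1539
offset [ 0.0017 -0.0004  0.1017] norm 0.102 yang 91.69 roll -0.01 j6 -1.12 tilt [ 0.004  0.002 -1.   ]
[0.53984926 0.34177252 0.20225261]
```

Emit:
{"method": "send_rows", "body": {
  "commands": [
    {"offset": [0,0,0.04],"roll": 0,"jaw": -1},
    {"offset": [0,0,0.035],"roll": 0,"jaw": -1},
    {"offset": [0,0,0.018],"roll": 0,"jaw": -1},
    {"offset": [0,0,0],"roll": 0,"jaw": -1},
    {"offset": [0,0,0.005],"roll": 0,"jaw": -1},
    {"offset": [0,0,0.004],"roll": 0,"jaw": -1},
    {"offset": [0,0,0.003],"roll": 0,"jaw": -1},
    {"offset": [0,0,0.002],"roll": 0,"jaw": -1},
    {"offset": [0,0,0],"roll": 0,"jaw": -1}
  ]
}}

```text
t: 45.12
eef_pos: [0.54, 0.3419, 0.0946]
eef_rot: [0.002, -0.015, 1.0, 0.001]
ft_force: [0.1, 0.4, 5.6]
opening: 0.0001
grip_force: 2.9
```

Emit:
{"method": "send_rows", "body": {
  "commands": [
    {"offset": [0,0,0.002],"roll": 0,"jaw": -1},
    {"offset": [0,0,0.001],"roll": 0,"jaw": -1},
    {"offset": [0,0,0],"roll": 0,"jaw": -1}
  ]
}}

```text
t: 45.5
eef_pos: [0.54, 0.3419, 0.0944]
eef_rot: [0.002, -0.015, 1.0, 0.001]
ft_force: [-3.1, -1.9, 14.3]
opening: -0.0002
grip_force: 7.2
```

The button is fully pressed: the force rose to 14 N at the stop. Retreating.

Emit:
{"method": "send_rows", "body": {
  "commands": [
    {"offset": [0,0,-0.03],"roll": 0,"jaw": -1},
    {"offset": [0,0,-0.05],"roll": 0,"jaw": -1},
    {"offset": [0,0,-0.06],"roll": 0,"jaw": -1},
    {"offset": [0,0,-0.06],"roll": 0,"jaw": -1},
    {"offset": [0,0,-0.05],"roll": 0,"jaw": -1},
    {"offset": [0.05,0,0],"roll": 0,"jaw": -1},
    {"offset": [0.05,0,0],"roll": 0,"jaw": -1},
    {"offset": [0.05,0.0,0],"roll": 0,"jaw": -1},
    {"offset": [0.05,0,0],"roll": 0,"jaw": -1},
    {"offset": [0,0,0],"roll": 0,"jaw": -1}
  ]
}}

```text
t: 46.75
eef_pos: [0.3361, 0.3352, 0.3403]
eef_rot: [0.0, -0.016, 1.0, 0.0]
ft_force: [0.8, -0.2, 1.0]
opening: 0.0002
grip_force: 0.0
```

```bash
python3 - <<'E'
from h import *
c=cap('top'); save(c,'top4.png',(185,80,485,255),2.66)
E
```

```text
(no output)
```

View pics/top4.png

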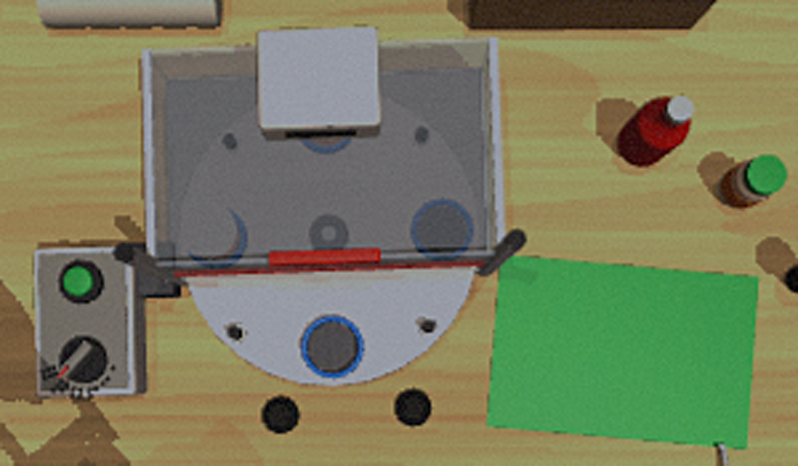

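The second pot is in the left nest at (213,235), the first is under the head, and the guard is down. The dial still points at 5, the mat is empty and the other things are undisturbed. Handing in.

```bash
python3 -c "
from rig import arm
print(arm.hand_in())"
```

```text
the job is handed in; nothing more can be done
None
```

The job is done and handed in: the dial is on 5, both pots are in nests (one under the sealing head), the guard was pushed fully down, and only then was the start button pressed; the hand-in gave no verdict.

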